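# Tip trays of watch-case blanks into the V-trough and hang the trays up

## Robot

A 6-joint arm with a two-finger parallel gripper is mounted at the origin on the work surface. World frame = base frame: x ahead of the robot, y to its left, z up, the work surface at z = 0. Lengths are in m, angles in rad, forces in N, time in s.
With the tool pointing down it reaches from about 0.35 to 0.775 m from the base axis. Payload 7.3 kg.
Tool frame: the origin (TCP) lies at the very end of the fingers, on their centre line; the grasp point (between the pads) lies 19 mm behind it; z points along the fingers, y is the line along which they close (so a half turn about z gives the same grasp; the last joint's range is limited). The gripper opens to 92 mm and grips with 3 to 60 N. Pads are 19 mm wide; open, the fingers measure 130 mm over their backs; the gripper's body (75 mm by 190 mm) begins 47 mm behind the grasp point.
Start: joints at [1.006, 0.342, 1.524, -0, 1.275, -0.146], TCP at [0.213, 0.48, 0.227] pointing down, gripper open.
Joint ranges: [-2.53, 2.53], [-0.77, 2.02], [0.04, 2.7], [-1, 4.14], [0.28, 2.66], [-3.11, 3.11]. Speed limits (rad/s): [2.57, 2.57, 3.14, 3.14, 3.14, 3.14].

## Interface

Orientations are given as a 3x3 rotation matrix whose columns are the frame's x, y, z axes.
In Python, from rig import * gives the robot as it stands. The module is installed in compiled form; this text tells all that it offers.
- The arm moves only by the tool play_rows, never from a script. Its argument "steps" is a list of rows, each a list of 7 numbers: the turn, a rotation vector about the tool's x, y, z in degrees, then the shift along the tool's x, y, z in cm, then the opening, from 0 (shut) to 1 (fully open). A call has 1 to 5 rows; each row shifts and turns the commanded pose from where the row before left it, along the tool's axes as they then stand; what a row does not reach is not made up. A row lasts 1/10 s, in which the tool goes at most 50 mm and 8.59 degrees, less where a joint would pass 70% of its speed; a pose out of reach is approached as far as the arm can. A call is refused whole if a number of a shift passes 5 or a number of a turn 8.59, either way. A call with a gripper value outside its range is refused whole. The fingers move at their own pace and stop on an object; "squeeze" is the grip in N (left out, the last holds). Time passes only in rows, so rows that do not move let the fingers close. It gives the time, the measured TCP pose, the force, the opening and the grip force at its end, in the units of the state.
- get_obs(): the state, without advancing time (a new reading comes with each control period).
- grab_frame(name): name is "side" or "top"; returns (picture, depth): 480x640x3 uint8, blue, green, red; 480x640 float32, m along the optical axis (not along the pixel's ray), 0 where there is no reading.
- camera_params(name): a dict with "camera_matrix" (3x3 intrinsics, pixels), "R" (3x3) and "t" (3): a world point X has camera coordinates R X + t. Camera axes: x right, y down, z forward; pixel columns grow to the right and rows downward; lengths in m; the calibration is good to about 2 mm. A picture is of the moment at which its call begins. camera_params takes no time and is no camera call.
- finish_job(): hands the job in; it is judged then, once.
The state is a dict: "clock": time; "joint_positions": joint angles; "joint_velocities": joint speeds; "joint_efforts": joint torques, N m; "tool_pos": TCP position; "tool_rot": TCP orientation; "contact_force": force on the tool from outside, world axes, zero at the start; "torque": the same for the moment, N m; "grip_width": opening from 0.0 (shut) to 1.0 (fully open); "gripper_force": force on a finger pad.
Only numpy, scipy, OpenCV 4.12 (cv2) and the standard library are available. Lean on these libraries where they do the work, as an engineer would, in place of code of your own. Each camera call takes 0.05 s, during which the arm holds its last target. There are 200 camera calls.

## Task

Empty every tray of wooden blanks into the sloping V-trough: carry it by its bar to the trough's high end and tip it nose down so that the blanks slide down the fold and lie end to end, in one line up from the blue stop. Hang each emptied tray by its bar on one of the hooks of the rack, left hanging clear of the bench, and leave the glue bottle, the cup and the blue box alone.

Things in the scene. Friction and masses are not known exactly. Their poses are not given: they have to be found in the camera images.
- tray_a: loose open-nosed steel scoop tray with dark-wood carrying bar, 0.2 kg, flat on the bench, holding 0 to 2 blanks in line. Straight channel 140 mm long (x), 52 wide (y); floor 3 mm thick, side and back walls 36 mm high, inside 46 wide, 137 long; the nose (+x end) is open, no lip. Origin: centre of underside, z up. Its blanks start to slide once the nose is about 20 degrees down: carry it level.
- tray_a_bar (a point): middle of the carrying bar of tray_a, 102 mm above the tray's origin: bar 18 x 18 mm, 124 mm long, running along x above the tray's middle, on two hoops of steel strap (12 mm wide, 52 mm across) at x = -52 and +52 mm; 92 mm of bar is free between the hoops, and 57 mm of height between bar and walls
- tray_b: loose open-nosed steel scoop tray with pale-wood carrying bar, 0.2 kg, flat on the bench, holding 0 to 2 blanks in line. Straight channel 140 mm long (x), 52 wide (y); floor 3 mm thick, side and back walls 36 mm high, inside 46 wide, 137 long; the nose (+x end) is open, no lip. Origin: centre of underside, z up. Its blanks start to slide once the nose is about 20 degrees down: carry it level.
- tray_b_bar (a point): middle of the carrying bar of tray_b, 102 mm above the tray's origin: bar 18 x 18 mm, 124 mm long, running along x above the tray's middle, on two hoops of steel strap (12 mm wide, 52 mm across) at x = -52 and +52 mm; 92 mm of bar is free between the hoops, and 57 mm of height between bar and walls
- tray_c: loose open-nosed steel scoop tray with red carrying bar, 0.2 kg, flat on the bench, holding 0 to 2 blanks in line. Straight channel 140 mm long (x), 52 wide (y); floor 3 mm thick, side and back walls 36 mm high, inside 46 wide, 137 long; the nose (+x end) is open, no lip. Origin: centre of underside, z up. Its blanks start to slide once the nose is about 20 degrees down: carry it level.
- tray_c_bar (a point): middle of the carrying bar of tray_c, 102 mm above the tray's origin: bar 18 x 18 mm, 124 mm long, running along x above the tray's middle, on two hoops of steel strap (12 mm wide, 52 mm across) at x = -52 and +52 mm; 92 mm of bar is free between the hoops, and 57 mm of height between bar and walls
- blank_a1: round dark brown (walnut) watch-case blank, a plain cylinder 34 mm in diameter and 60 mm long, about 45 g, lying at the start in tray_a along its length. Origin at its centre, x along its own axis. May be absent (None).
- blank_a2: round dark brown (walnut) watch-case blank, a plain cylinder 34 mm in diameter and 60 mm long, about 45 g, lying at the start in tray_a along its length. Origin at its centre, x along its own axis. May be absent (None).
- blank_b1: round pale (maple) watch-case blank, a plain cylinder 34 mm in diameter and 60 mm long, about 45 g, lying at the start in tray_b along its length. Origin at its centre, x along its own axis. May be absent (None).
- blank_b2: round pale (maple) watch-case blank, a plain cylinder 34 mm in diameter and 60 mm long, about 45 g, lying at the start in tray_b along its length. Origin at its centre, x along its own axis. May be absent (None).
- blank_c1: round reddish (padauk) watch-case blank, a plain cylinder 34 mm in diameter and 60 mm long, about 45 g, lying at the start in tray_c along its length. Origin at its centre, x along its own axis. May be absent (None).
- blank_c2: round reddish (padauk) watch-case blank, a plain cylinder 34 mm in diameter and 60 mm long, about 45 g, lying at the start in tray_c along its length. Origin at its centre, x along its own axis. May be absent (None).
- trough: stand of the V-trough, fixed: plywood base 110 x 370 mm (x, y) with two wooden saddles. Origin: under the trough, on the bench; y runs uphill along the trough (level), z up.
- trough_v: the V-trough, fixed: waxed aluminium angle 385 mm long, two flanks 50 mm wide at 90 degrees (71 mm across the top, edges 35 mm above the fold), sloping 25 degrees, so slick that blanks slide down it. Origin: on the fold at the blue stop plate, low end, 34 mm above the bench; y uphill along the fold, x across, z out of the V. A blank in the fold has its centre at x 0, z 24 mm.
- stop (a point): the fold at the stop plate, low end of the trough; a blank against the stop has its centre 30 mm uphill, the next 90 mm and so on
- loading_end (a point): point on the fold 335 mm uphill of the stop, near the open high end (385 mm): a good place to hold a tray's nose 35 to 40 mm above when tipping
- rack: hook rack, fixed: wooden rail 420 mm long (y), 175 to 225 mm above the bench on two posts, three hooks pointing to -x. Origin: on the bench below the middle of the rail's front (-x) face. Each hook: steel rod 8 mm thick, centre 200 mm above the bench, 86 mm straight out from the rail, then turned up to a tip 96 mm out, top 228 mm above the bench.
- hook1 (a point): seat of hook 1: top of its rod, 64 mm out from the rail, 204 mm above the bench, at y = 165 mm in the rack's frame
- hook2 (a point): seat of hook 2: top of its rod, 64 mm out from the rail, 204 mm above the bench, at y = 0 mm in the rack's frame
- hook3 (a point): seat of hook 3: top of its rod, 64 mm out from the rail, 204 mm above the bench, at y = -165 mm in the rack's frame
- glue: white glue bottle with red cap, 56 mm across, 150 mm high, loose bystander; origin at its underside
- cup: white plastic cup, 74 mm across, 90 mm high, loose bystander; origin at its underside
- dial_box: closed blue plastic dial box 60 x 100 x 30 mm, loose bystander; origin at its underside
Things that resemble listed ones, but are neither listed nor needed, are in the scene too. Leave any purple look-alike of the tray_a alone.

How it is judged:
At the end, for the whole second after the job is handed in: Every blank lies at rest in the trough's fold (7 mm across, 7 degrees), one within 7 mm of the stop, every other within 6 mm of a neighbour. Every tray hangs by its bar on a hook (slower than 0.25 m/s, bar middle within 60 mm of a seat, 155 to 240 mm up, tilt under 63 degrees), clear of the bench (x of blank_a1 in the frame of trough_v between -0.007 and 0.007 m and z of blank_a1 in the frame of trough_v between 0.018 and 0.031 m and y of blank_a1 in the frame of trough_v between 0.02 and 0.33 m and angle between the x axis of each of blank_a1, blank_a2, blank_b1, blank_b2, blank_c1, blank_c2 and the y axis of trough_v, either way round below 0.12 rad and linear speed of each of blank_a1, blank_a2, blank_b1, blank_b2, blank_c1, blank_c2 below 0.03 m/s and (y of blank_a1 in the frame of trough_v below 0.037 m or distance between blank_a1 and blank_a2 below 0.066 m or distance between blank_a1 and blank_b1 below 0.066 m or distance between blank_a1 and blank_b2 below 0.066 m or distance between blank_a1 and blank_c1 below 0.066 m or distance between blank_a1 and blank_c2 below 0.066 m) and x of blank_a2 in the frame of trough_v between -0.007 and 0.007 m and z of blank_a2 in the frame of trough_v between 0.018 and 0.031 m and y of blank_a2 in the frame of trough_v between 0.02 and 0.33 m and (y of blank_a2 in the frame of trough_v below 0.037 m or distance between blank_a2 and blank_a1 below 0.066 m or distance between blank_a2 and blank_b1 below 0.066 m or distance between blank_a2 and blank_b2 below 0.066 m or distance between blank_a2 and blank_c1 below 0.066 m or distance between blank_a2 and blank_c2 below 0.066 m) and x of blank_b1 in the frame of trough_v between -0.007 and 0.007 m and z of blank_b1 in the frame of trough_v between 0.018 and 0.031 m and y of blank_b1 in the frame of trough_v between 0.02 and 0.33 m and (y of blank_b1 in the frame of trough_v below 0.037 m or distance between blank_b1 and blank_a1 below 0.066 m or distance between blank_b1 and blank_a2 below 0.066 m or distance between blank_b1 and blank_b2 below 0.066 m or distance between blank_b1 and blank_c1 below 0.066 m or distance between blank_b1 and blank_c2 below 0.066 m) and x of blank_b2 in the frame of trough_v between -0.007 and 0.007 m and z of blank_b2 in the frame of trough_v between 0.018 and 0.031 m and y of blank_b2 in the frame of trough_v between 0.02 and 0.33 m and (y of blank_b2 in the frame of trough_v below 0.037 m or distance between blank_b2 and blank_a1 below 0.066 m or distance between blank_b2 and blank_a2 below 0.066 m or distance between blank_b2 and blank_b1 below 0.066 m or distance between blank_b2 and blank_c1 below 0.066 m or distance between blank_b2 and blank_c2 below 0.066 m) and x of blank_c1 in the frame of trough_v between -0.007 and 0.007 m and z of blank_c1 in the frame of trough_v between 0.018 and 0.031 m and y of blank_c1 in the frame of trough_v between 0.02 and 0.33 m and (y of blank_c1 in the frame of trough_v below 0.037 m or distance between blank_c1 and blank_a1 below 0.066 m or distance between blank_c1 and blank_a2 below 0.066 m or distance between blank_c1 and blank_b1 below 0.066 m or distance between blank_c1 and blank_b2 below 0.066 m or distance between blank_c1 and blank_c2 below 0.066 m) and x of blank_c2 in the frame of trough_v between -0.007 and 0.007 m and z of blank_c2 in the frame of trough_v between 0.018 and 0.031 m and y of blank_c2 in the frame of trough_v between 0.02 and 0.33 m and (y of blank_c2 in the frame of trough_v below 0.037 m or distance between blank_c2 and blank_a1 below 0.066 m or distance between blank_c2 and blank_a2 below 0.066 m or distance between blank_c2 and blank_b1 below 0.066 m or distance between blank_c2 and blank_b2 below 0.066 m or distance between blank_c2 and blank_c1 below 0.066 m) and y of any of blank_a1, blank_a2, blank_b1, blank_b2, blank_c1, blank_c2 in the frame of trough_v below 0.037 m and x of tray_a_bar in the frame of rack between -0.1 and -0.015 m and z of tray_a_bar in the frame of rack between 0.155 and 0.24 m and (horizontal distance between tray_a_bar and hook1 below 0.06 m or horizontal distance between tray_a_bar and hook2 below 0.06 m or horizontal distance between tray_a_bar and hook3 below 0.06 m) and contact force between each of tray_a, tray_b, tray_c and rack above 0.5 N and height (world z) of each of tray_a, tray_b, tray_c above 0.06 m and angle between each of tray_a, tray_b, tray_c's own z axis and vertical below 1.1 rad and linear speed of each of tray_a, tray_b, tray_c below 0.25 m/s and x of tray_b_bar in the frame of rack between -0.1 and -0.015 m and z of tray_b_bar in the frame of rack between 0.155 and 0.24 m and (horizontal distance between tray_b_bar and hook1 below 0.06 m or horizontal distance between tray_b_bar and hook2 below 0.06 m or horizontal distance between tray_b_bar and hook3 below 0.06 m) and x of tray_c_bar in the frame of rack between -0.1 and -0.015 m and z of tray_c_bar in the frame of rack between 0.155 and 0.24 m and (horizontal distance between tray_c_bar and hook1 below 0.06 m or horizontal distance between tray_c_bar and hook2 below 0.06 m or horizontal distance between tray_c_bar and hook3 below 0.06 m)); the robot touches nothing.
It fails at once if the glue bottle is pushed more than 30 mm or tipped over (distance of glue from where it was at the start of the episode above 0.03 m or angle between glue's own z axis and vertical above 0.5 rad).
It fails at once if the cup is pushed more than 30 mm or tipped over (distance of cup from where it was at the start of the episode above 0.03 m or angle between cup's own z axis and vertical above 0.5 rad).
It fails at once if the blue dial box is pushed more than 30 mm or tipped over (distance of dial_box from where it was at the start of the episode above 0.03 m or angle between dial_box's own z axis and vertical above 0.5 rad).
Of blank_a1, blank_a2, blank_b1, blank_b2, blank_c1, blank_c2 only 3 to 5 are there at a start; the rules pass over those that are not, and their reading is None.
At some moment in a run one of tray_a, tray_b, tray_c may be knocked a few centimetres aside while the robot is not near it.
It also fails if it takes over 200 s, if anything falls off the work surface, if the arm or the gripper's body presses on something with over 40 N, if the wrist force passes 120 N, or if a joint passes its speed limit or range.

## Working session

There is one attempt and no reset: what is moved stays moved. The work goes in short steps, Python scripts to look and compute and a tool call to move; the robot and the scene stay as the last step left them, time stands still between calls to the robot, and variables do not carry over. Pictures are saved under pics/ and viewed, at most 14 in all, crops included, and the job is handed in when it is done.

Besides the shell and the picture viewer there is one more tool, called after "Call:" by a JSON object that holds its "op" and its "data". play_rows: Moves the arm, as the interface text tells. Its arguments: {"type":"object","properties":{"steps":{"type":"array","items":{"type":"array","items":{"type":"number"}}},"squeeze":{"type":"number"}},"required":["steps"]}

```bash
mkdir -p pics
cat > h.py <<'E'
from rig import *
import numpy as np, cv2
np.set_printoptions(precision=4,suppress=True)
def world(name,d):
    c=camera_params(name);K=np.array(c["camera_matrix"]);R=np.array(c["R"]);t=np.array(c["t"])
    v,u=np.mgrid[:480,:640]
    P=np.stack([(u-K[0,2])/K[0,0]*d,(v-K[1,2])/K[1,1]*d,d],-1)
    return (P-t)@R
E
python3 - <<'E'
from h import *
for n in("top","side"):
    p,d=grab_frame(n); cv2.imwrite(f"pics/{n}0.png",p); np.savez(f"{n}0.npz",p=p,d=d)
    c=camera_params(n);print(n,c["camera_matrix"],-np.array(c["R"]).T@c["t"],np.array(c["R"]))
print(get_obs())
E
```

```text
top [[513.9456   0.     324.9775]
 [  0.     513.9456 233.4456]
 [  0.       0.       1.    ]] [0.1529 0.0082 1.5875] [[ 0.0193 -0.9998 -0.0025]
 [-0.9806 -0.0184 -0.1953]
 [ 0.1953  0.0062 -0.9807]]
side [[568.1255   0.     328.3465]
 [  0.     568.1255 246.4494]
 [  0.       0.       1.    ]] [0.1139 0.8282 1.0159] [[-0.9207 -0.3898  0.0204]
 [-0.2847  0.6349 -0.7183]
 [ 0.267  -0.6671 -0.6955]]
{'clock': 0.1, 'joint_positions': array([ 1.006 ,  0.3426,  1.5249, -0.    ,  1.2754, -0.146 ]), 'joint_velocities': array([-0.0004, -0.0012, -0.0036, -0.0001, -0.0013, -0.0002]), 'joint_efforts': array([  0.0025, -43.2008, -24.4694,   0.0719,   0.0526,  -0.0001]), 'tool_pos': array([0.2133, 0.4793, 0.2261]), 'tool_rot': array([[-0.9136,  0.4067, -0.0007],
       [ 0.4067,  0.9136, -0.0011],
       [ 0.0002, -0.0013, -1.    ]]), 'contact_force': array([-0.5361, -1.0595, -0.5185]), 'torque': array([ 0.0034,  0.0467, -0.0309]), 'gripper_force': 0.0, 'grip_width': 0.9996013437062878}
```

View pics/top0.png

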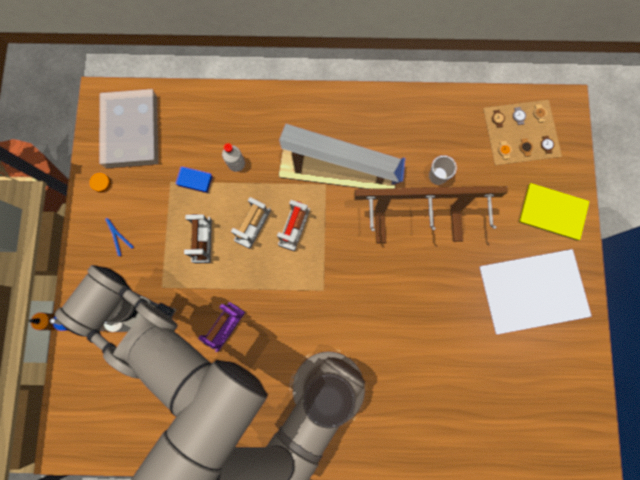

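View pics/side0.png

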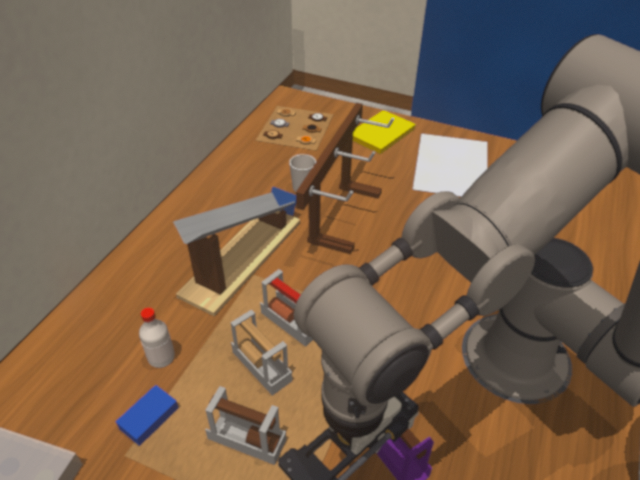

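Run:
```python
from h import *
T=np.load("top0.npz");S=np.load("side0.npz")
a=cv2.resize(T["p"][185:275,170:320],(800,480),interpolation=cv2.INTER_CUBIC)
b=cv2.resize(S["p"][265:465,195:325],(390,600),interpolation=cv2.INTER_CUBIC)
cv2.imwrite("pics/ct.png",a);cv2.imwrite("pics/cs.png",b)
W=world("top",T["d"]);z=W[...,2]
def rect(name,box,lo,hi,W=W):
    u0,v0,u1,v1=box;w=W[v0:v1,u0:u1].reshape(-1,3);m=(w[:,2]>lo)&(w[:,2]<hi);q=w[m]
    c,s,an=cv2.minAreaRect((q[:,:2]*1000).astype(np.float32));
    mu=q.mean(0);e=np.linalg.svd(q[:,:2]-mu[:2],full_matrices=False)[2][0]
    print(name,len(q),"mean",mu,"rect",np.array(c),np.array(s),an,"dir",np.degrees(np.arctan2(e[1],e[0])))
for n,b in dict(a=(180,205,222,270),b=(225,195,275,255),c=(272,195,315,255)).items():
    rect(n,b,.095,.125); rect(n+'low',b,.01,.06)
rect("rail",(345,170,520,210),.21,.24)
for n,b in dict(h1=(363,198,383,232),h2=(422,198,442,232),h3=(481,198,501,232)).items(): rect(n,b,.19,.24)
rect("trough",(270,115,410,195),.05,.3)
for p in[(283,127),(283,150),(400,160),(392,184),(340,140),(340,160)]: print(p,W[p[1],p[0]])
rect("glue",(218,140,245,175),.02,.2);rect("cup",(428,150,460,186),.05,.12);rect("box",(172,163,214,194),.02,.05)
```

```text
a 398 mean [0.4371 0.4018 0.1102] rect [437.2205 402.764 ] [124.2388  53.6806] 2.1767542362213135 dir -177.0278712907204
alow 351 mean [0.4145 0.391  0.0301] rect [461.8373 408.859 ] [102.5652 191.4913] 84.77558135986328 dir 171.2452993650703
b 390 mean [0.4876 0.2465 0.1102] rect [488.7311 246.1752] [ 53.804  123.8407] 63.324851989746094 dir 154.71604127662746
blow 313 mean [0.489  0.2351 0.0304] rect [475.9071 234.0116] [146.3712 145.9249] 18.22183609008789 dir 152.24511234692102
c 378 mean [0.4831 0.1169 0.1107] rect [484.1306 116.7877] [ 51.9118 125.1398] 71.59288024902344 dir 161.3885895706769
clow 337 mean [0.4856 0.1117 0.0303] rect [489.8551 120.0675] [186.8776 119.8243] 15.660165786743164 dir 160.2102916092607
rail 1262 mean [ 0.5487 -0.2699  0.2229] rect [ 549.6492 -270.2756] [ 25.432  419.0587] 2.2532925605773926 dir -87.72048378905951
h1 113 mean [ 0.4929 -0.1084  0.2038] rect [ 484.9623 -114.7824] [99.8312 53.4739] 0.8084145188331604 dir -179.1402727746348
h2 95 mean [ 0.4899 -0.2725  0.205 ] rect [ 487.9168 -273.34  ] [93.6052  9.9809] 1.6292681694030762 dir -178.03625870144083
h3 96 mean [ 0.4933 -0.4372  0.205 ] rect [ 493.1725 -437.531 ] [92.1598  8.9741] 2.5076093673706055 dir -178.59458011473924
trough 3513 mean [ 0.6712 -0.0307  0.143 ] rect [631.0861 -29.7457] [385.0274 179.9269] 82.53504180908203 dir -104.47396392432026
(283, 127) [ 0.8261  0.1638 -0.0074]
(283, 150) [0.735  0.1581 0.0224]
(400, 160) [ 0.6925 -0.2105  0.0668]
(392, 184) [ 0.6236 -0.189   0.0369]
(340, 140) [ 0.7839 -0.0249 -0.0069]
(340, 160) [ 0.6674 -0.023   0.1282]
glue 413 mean [0.6834 0.3058 0.0948] rect [688.8232 309.3915] [47.7617 55.4117] 24.352466583251953 dir -61.99279293426969
cup 273 mean [ 0.6691 -0.3416  0.0742] rect [ 665.3422 -339.0826] [71.38   73.0091] 57.02594757080078 dir 144.590854450503
box 595 mean [0.6314 0.439  0.0291] rect [632.1738 439.7885] [104.2707  61.7508] 77.6528549194336 dir -103.48536496341815
```

View pics/ct.png

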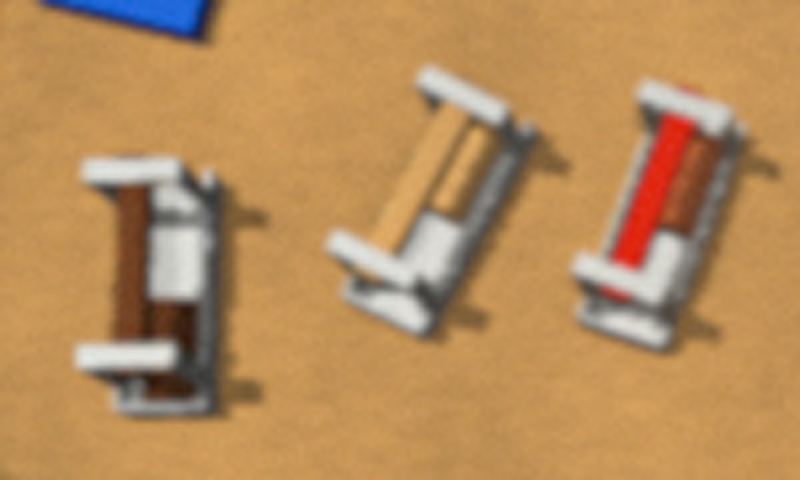

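View pics/cs.png

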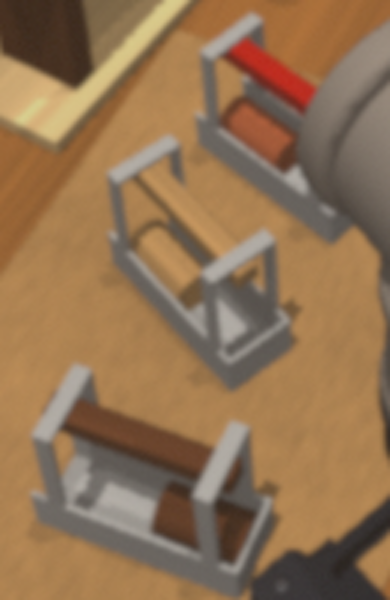

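Run:
```python
from h import *
T=np.load("top0.npz");W=world("top",T["d"]);p=T["p"].astype(int)
box=np.zeros((480,640),bool);box[115:190,270:398]=1
w=W[box];c=p[box]
sat=c.max(1)-c.min(1)
q=w[(sat<30)&(w[:,2]>.04)&(c.max(1)>90)]
print(len(q))
rng=np.random.default_rng(0);planes=[]
r=q.copy()
for k in range(2):
    best=None
    for i in range(800):
        s=r[rng.choice(len(r),3,False)];n=np.cross(s[1]-s[0],s[2]-s[0]);l=np.linalg.norm(n)
        if l<1e-6: continue
        n/=l;m=abs((r-s[0])@n)<.003
        if best is None or m.sum()>best.sum():best=m
    g=r[best];mu=g.mean(0);n=np.linalg.svd(g-mu,full_matrices=False)[2][2];n*=np.sign(n[2])
    planes.append((n,n@mu));print(n,mu,len(g));r=r[~best]
(n1,d1),(n2,d2)=planes
f=np.cross(n1,n2);f/=np.linalg.norm(f);f*=np.sign(f[1])
print("angle",np.degrees(np.arccos(n1@n2)),"fold",f,"slope",np.degrees(np.arcsin(f[2])),"yaw of y",np.degrees(np.arctan2(f[1],f[0])))
# fold point at z=.034
P=np.linalg.solve(np.array([n1,n2,[0,0,1]]),[d1,d2,.034]);print("stop",P,"load",P+.335*f,"top",P+.385*f)
s=(q-P)@f;print("extent",np.percentile(s,[.5,99.5]))
hs=cv2.cvtColor(T["p"],cv2.COLOR_BGR2HSV);m=cv2.inRange(hs,(105,120,40),(130,255,255))>0;m[:140]=0;m[190:]=0;m[:,:380]=0;m[:,415:]=0
b=W[m];b=b[b[:,2]>.02];print("blue",len(b),b.mean(0),np.percentile((b-P)@f,[5,50,95]))
```

```text
2837
[-0.7329 -0.2182  0.6443] [ 0.7003 -0.0171  0.1362] 1329
[ 0.6607 -0.3811  0.6467] [ 0.663  -0.0188  0.1353] 891
angle 89.10151675229122 fold [0.1044 0.8998 0.4236] slope 25.059398431115937 yaw of y 83.37922040866557
stop [ 0.6625 -0.1917  0.034 ] load [0.6975 0.1097 0.1759] top [0.7027 0.1547 0.1971]
extent [0.0012 0.3835]
blue 84 [ 0.6559 -0.2089  0.0708] [-0.0045 -0.0005  0.003 ]
```

```bash
cat >> h.py <<'E'
from scipy.spatial.transform import Rotation as Ro
def Rt(psi,tilt=0):  # tool x along heading psi (deg), tool down, tilted nose-down by tilt
    return (Ro.from_euler('z',psi,degrees=True)*Ro.from_euler('x',180,degrees=True)*Ro.from_euler('y',tilt,degrees=True)).as_matrix()
def plan(wps,p=None,R=None):
    """wps: list of (pos,R,nrows or None); prints rows (shift in axes at row start)"""
    o=get_obs()
    if p is None:p=o["tool_pos"];R=o["tool_rot"]
    p=np.array(p)
    for P,Q,n in wps:
        P=np.array(P);
        D=np.linalg.norm(P-p);A=np.degrees(np.linalg.norm(Ro.from_matrix(R.T@Q).as_rotvec()))
        n=n or int(max(1,np.ceil(D/.048),np.ceil(A/8.3)))
        print("->",P,"n",n)
        for k in range(n):
            s=R.T@(P-p)/(n-k)*100; t=np.degrees(Ro.from_matrix(R.T@Q).as_rotvec())/(n-k)
            s=np.round(s,2);t=np.round(t,1)
            print(list(map(float,t)),list(map(float,s)))
            p=p+R@s/100;R=R@Ro.from_rotvec(t,degrees=True).as_matrix()
def bars():
    p,d=grab_frame("top");W=world("top",d);hs=cv2.cvtColor(p,cv2.COLOR_BGR2HSV)
    z=W[...,2];m=((z>.095)&(z<.125)&(W[...,0]>.36)&(W[...,0]<.62)&(W[...,1]>0)&(W[...,1]<.55)).astype(np.uint8)
    n,l,st,_=cv2.connectedComponentsWithStats(m)
    for i in range(1,n):
        if st[i,4]<150: continue
        q=W[l==i];c,s,an=cv2.minAreaRect((q[:,:2]*1000).astype(np.float32))
        if s[0]<s[1]: an+=90
        an=(an+90)%180-90
        B=np.array(c)/1000;th=np.radians(an+180)
        print("bar",B,"size",np.array(s),"yaw",an,"n",len(q),"graspTCP",B+.029*np.array([np.cos(th),np.sin(th)]))
E
python3 - <<'E'
from h import *
o=get_obs()
plan([((.408,.4015,.16),Rt(182.4),None),((.408,.4015,.087),Rt(182.4),2)])
E
```

```text
-> [0.408  0.4015 0.16  ] n 5
[-0.0, -0.0, -5.3] [-4.19, 0.16, 1.32]
[-0.0, -0.0, -5.3] [-4.19, -0.22, 1.32]
[-0.0, -0.0, -5.3] [-4.15, -0.61, 1.32]
[-0.0, -0.0, -5.2] [-4.07, -0.99, 1.32]
[-0.1, -0.0, -5.3] [-3.97, -1.36, 1.33]
-> [0.408  0.4015 0.087 ] n 2
[0.0, -0.0, 0.0] [-0.0, -0.0, 3.65]
[0.0, -0.0, 0.0] [-0.01, -0.01, 3.65]
```

Call:
{"op": "play_rows", "data": {"steps": [[0, 0, -5.3, -4.2, 0.15, 1.3, 0.5], [0, 0, -5.3, -4.2, -0.2, 1.3, 0.5], [0, 0, -5.3, -4.15, -0.6, 1.3, 0.5], [0, 0, -5.2, -4.05, -1.0, 1.3, 0.5], [0, 0, -5.3, -4.0, -1.35, 1.35, 0.5]], "squeeze": 50}}

```text
clock: 0.6
tool_pos: [0.4098, 0.4011, 0.1604]
tool_rot: [[-0.999, -0.046, -0.0], [-0.046, 0.999, -0.0], [0.0, -0.0, -1.0]]
contact_force: [0.6, 0.7, 0.1]
grip_width: 0.616
gripper_force: 0.0
```

Call:
{"op": "play_rows", "data": {"steps": [[0, 0, 0, 0, 0, 3.7, 0.5], [0, 0, 0, 0, 0, 3.6, 0.5], [0, 0, 0, 0, 0, 0, 0], [0, 0, 0, 0, 0, 0, 0], [0, 0, 0, 0, 0, 0, 0]], "squeeze": 50}}

```text
clock: 1.1
tool_pos: [0.4093, 0.403, 0.0902]
tool_rot: [[-0.999, -0.043, 0.003], [-0.043, 0.999, 0.002], [-0.003, 0.002, -1.0]]
contact_force: [0.6, 0.0, 0.3]
grip_width: 0.288
gripper_force: 0.0
```

Call:
{"op": "play_rows", "data": {"steps": [[0, 0, 0, 0, 0, 0, 0], [0, 0, 0, 0, 0, 0, 0], [0, 0, 0, 0, 0, -1, 0], [0, 0, 0, 0, 0, -3, 0]]}}

```text
clock: 1.5
tool_pos: [0.4067, 0.4008, 0.1266]
tool_rot: [[-0.999, -0.042, -0.005], [-0.042, 0.999, -0.004], [0.005, -0.004, -1.0]]
contact_force: [0.3, 0.2, -2.8]
grip_width: 0.192
gripper_force: 50.0
```

Run:
```python
from h import *
o=get_obs();print(o["tool_pos"],o["contact_force"],o["torque"],o["grip_width"],o["gripper_force"])
stop=np.array([.6625,-.1917,.034]);u=np.array([.1153,.9933,0])
A=stop+.354*u;A[2]=.36;B=A.copy();B[2]=.35
C=stop+.2895*u;C[2]=.3365
psi=83.4
plan([((o["tool_pos"][0]-0.0,o["tool_pos"][1],.35),Rt(182.4),None),(A,Rt(psi),None),(B,Rt(psi,15),3),(C,Rt(psi,45),6)])
p,d=grab_frame("side");cv2.imwrite("pics/lift.png",p)
```

```text
[0.4067 0.4008 0.1266] [ 0.2793  0.2478 -2.8434] [ 0.0025  0.0155 -0.0292] 0.1921935220539485 49.982001185417175
-> [0.4067 0.4008 0.35  ] n 5
[-0.0, -0.1, 0.0] [0.02, -0.02, -4.47]
[-0.1, -0.1, 0.0] [0.02, -0.02, -4.47]
[-0.0, -0.0, 0.0] [0.01, -0.01, -4.47]
[-0.1, -0.1, 0.0] [0.01, -0.0, -4.47]
[-0.0, -0.0, 0.0] [0.0, -0.0, -4.46]
-> [0.7033 0.1599 0.36  ] n 12
[-0.0, -0.0, 8.3] [-2.39, -2.11, -0.08]
[-0.0, -0.0, 8.2] [-2.66, -1.74, -0.08]
[-0.0, 0.0, 8.3] [-2.89, -1.35, -0.08]
[-0.0, 0.0, 8.2] [-3.05, -0.91, -0.09]
[-0.0, 0.0, 8.3] [-3.15, -0.47, -0.08]
[-0.0, 0.0, 8.2] [-3.18, -0.01, -0.09]
[-0.0, 0.0, 8.3] [-3.15, 0.44, -0.08]
[-0.0, 0.0, 8.2] [-3.06, 0.89, -0.09]
[-0.0, 0.0, 8.3] [-2.9, 1.32, -0.08]
[-0.0, 0.0, 8.2] [-2.67, 1.73, -0.09]
[-0.0, 0.0, 8.3] [-2.4, 2.09, -0.08]
[-0.0, 0.0, 8.2] [-2.08, 2.41, -0.09]
-> [0.7033 0.1599 0.35  ] n 3
[-0.0, 5.0, 0.0] [0.0, 0.0, 0.33]
[-0.0, 5.0, 0.0] [-0.03, 0.0, 0.34]
[-0.0, 5.0, 0.0] [-0.06, 0.0, 0.33]
-> [0.6959 0.0959 0.3365] n 6
[-0.0, 5.0, 0.0] [-1.1, 0.0, -0.06]
[-0.0, 5.0, 0.0] [-1.09, 0.0, -0.16]
[-0.0, 5.0, 0.0] [-1.07, 0.0, -0.25]
[-0.0, 5.0, 0.0] [-1.04, 0.0, -0.34]
[-0.0, 5.0, -0.0] [-1.01, 0.0, -0.43]
[-0.0, 5.0, -0.0] [-0.96, 0.0, -0.52]
```

View pics/lift.png

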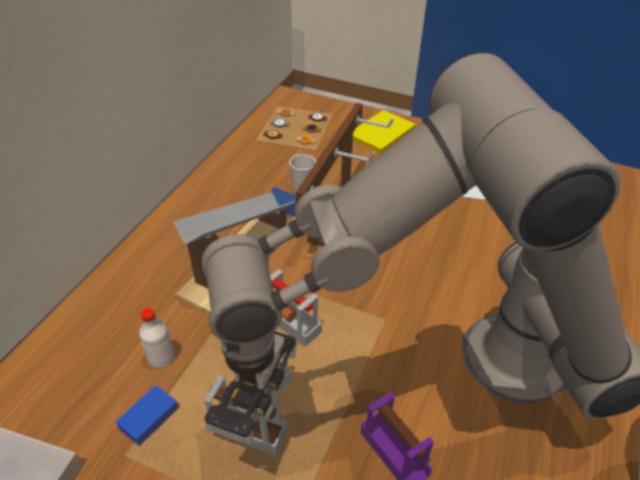

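```bash
cat >> h.py <<'E'
def ease(P,Q,n,p,R,gr=0):
    """n rows, trapezoid speed profile, straight line, rows in axes at row start"""
    p=np.array(p);P=np.array(P);p0=p;R0=R;w=np.ones(n);w[0]=w[-1]=.4;w[1]=w[-2]=.8;f=np.cumsum(w)/w.sum()
    rv=Ro.from_matrix(R0.T@Q).as_rotvec()
    for k in range(n):
        tp=p0+f[k]*(P-p0);tR=R0@Ro.from_rotvec(f[k]*rv).as_matrix()
        s=np.round(R.T@(tp-p)*100,1);t=np.round(np.degrees(Ro.from_matrix(R.T@tR).as_rotvec()),1)
        print([float(x)+0 for x in t]+[float(x)+0 for x in s]+[gr]);p=p+R@s/100;R=R@Ro.from_rotvec(t,degrees=True).as_matrix()
    print("--",p);return p,R
stop=np.array([.6625,-.1917,.034]);u=np.array([.1153,.9933,0]);PSI=83.4
A=stop+.354*u+[0,0,.326]
E
python3 - <<'E'
from h import *
o=get_obs();p=o["tool_pos"]
q,R=ease((p[0],p[1],.35),Rt(182.5),7,p,o["tool_rot"])
ease(A,Rt(PSI),18,q,R)
E
```

```text
[0.0, 0.0, 0.0, 0.0, 0.0, -1.6, 0]
[0.0, 0.0, 0.0, 0.0, 0.0, -3.2, 0]
[0.1, 0.1, 0.0, 0.0, 0.0, -4.0, 0]
[0.0, 0.0, 0.0, 0.0, 0.0, -4.0, 0]
[0.0, 0.1, -0.1, 0.0, 0.0, -4.0, 0]
[0.0, 0.0, 0.0, 0.0, 0.0, -3.3, 0]
[0.1, 0.0, 0.0, 0.0, 0.0, -1.6, 0]
-- [0.4091 0.4027 0.3504]
[0.0, 0.0, 2.4, -0.7, -0.6, 0.0, 0]
[0.0, 0.0, 4.9, -1.4, -1.2, -0.1, 0]
[0.0, 0.0, 6.0, -1.9, -1.3, 0.0, 0]
[0.0, 0.0, 6.0, -2.1, -1.1, -0.1, 0]
[0.0, 0.0, 6.1, -2.1, -0.9, 0.0, 0]
[0.0, 0.0, 6.0, -2.3, -0.7, -0.1, 0]
[0.0, 0.0, 6.1, -2.3, -0.4, -0.1, 0]
[0.0, 0.0, 6.0, -2.3, -0.2, 0.0, 0]
[0.0, 0.0, 6.1, -2.3, 0.0, -0.1, 0]
[0.0, 0.0, 6.0, -2.3, 0.3, 0.0, 0]
[0.0, 0.0, 6.0, -2.3, 0.6, -0.1, 0]
[0.0, 0.0, 6.1, -2.2, 0.8, 0.0, 0]
[0.0, 0.0, 6.0, -2.1, 1.0, -0.1, 0]
[0.0, 0.0, 6.1, -1.9, 1.2, -0.1, 0]
[0.0, 0.0, 6.0, -1.9, 1.4, 0.0, 0]
[0.0, 0.0, 6.1, -1.7, 1.6, -0.1, 0]
[0.0, 0.0, 4.8, -1.2, 1.4, 0.0, 0]
[0.0, 0.0, 2.4, -0.5, 0.8, 0.0, 0]
-- [0.7035 0.1599 0.3597]
```

Call:
{"op": "play_rows", "data": {"steps": [[0, 0, 0, 0, 0, -3, 0], [0, 0, 0, 0, 0, -5, 0], [0, 0, 0, 0, 0, -5, 0], [0, 0, 0, 0, 0, -5, 0], [0, 0, 2.4, -0.7, -0.6, -3.7, 0]]}}

```text
clock: 2.05
tool_pos: [0.415, 0.3969, 0.3494]
tool_rot: [[-1.0, -0.001, 0.003], [-0.001, 1.0, 0.003], [-0.003, 0.003, -1.0]]
contact_force: [-0.0, 0.4, -2.4]
grip_width: 0.192
gripper_force: 50.0
```

Call:
{"op": "play_rows", "data": {"steps": [[0, 0, 4.9, -1.4, -1.2, -0.6, 0], [0, 0, 6, -1.9, -1.3, 0, 0], [0, 0, 6, -2.1, -1.1, -0.1, 0], [0, 0, 6.1, -2.1, -0.9, 0, 0], [0, 0, 6, -2.3, -0.7, -0.1, 0]]}}

```text
clock: 2.55
tool_pos: [0.5023, 0.3242, 0.3533]
tool_rot: [[-0.873, 0.488, -0.0], [0.488, 0.873, 0.0], [0.0, -0.0, -1.0]]
contact_force: [-0.4, -0.0, -2.9]
grip_width: 0.196
gripper_force: 50.0
```

Call:
{"op": "play_rows", "data": {"steps": [[0, 0, 6.1, -2.3, -0.4, -0.1, 0], [0, 0, 6, -2.3, -0.2, 0, 0], [0, 0, 6.1, -2.3, 0, -0.1, 0], [0, 0, 6, -2.3, 0.3, 0, 0], [0, 0, 6, -2.3, 0.6, -0.1, 0]]}}

```text
clock: 3.05
tool_pos: [0.5919, 0.25, 0.3563]
tool_rot: [[-0.509, 0.861, -0.0], [0.861, 0.509, 0.0], [0.0, -0.0, -1.0]]
contact_force: [-0.1, -0.1, -1.8]
grip_width: 0.192
gripper_force: 50.0
```

Call:
{"op": "play_rows", "data": {"steps": [[0, 0, 6.1, -2.2, 0.8, 0, 0], [0, 0, 6, -2.1, 1, -0.1, 0], [0, 0, 6.1, -1.9, 1.2, -0.1, 0], [0, 0, 6, -1.9, 1.4, 0, 0], [0, 0, 6.1, -1.7, 1.6, -0.1, 0]]}}

```text
clock: 3.55
tool_pos: [0.6811, 0.1756, 0.3592]
tool_rot: [[-0.005, 1.0, -0.001], [1.0, 0.005, 0.0], [0.0, -0.001, -1.0]]
contact_force: [-0.2, 0.0, -2.9]
grip_width: 0.193
gripper_force: 50.0
```

Call:
{"op": "play_rows", "data": {"steps": [[0, 0, 4.8, -1.2, 1.4, 0, 0], [0, 0, 2.4, -0.5, 0.8, 0, 0], [0, 0, 0, 0, 0, 0, 0]]}}

```text
clock: 3.85
tool_pos: [0.7032, 0.1575, 0.3581]
tool_rot: [[0.119, 0.993, -0.001], [0.993, -0.119, -0.0], [-0.0, -0.001, -1.0]]
contact_force: [-0.5, 0.2, -3.8]
grip_width: 0.191
gripper_force: 50.0
```

Run:
```python
from h import *
o=get_obs();p=o["tool_pos"];print(p,o["tool_rot"],Rt(PSI),o["joint_positions"])
B=A.copy();B[2]=.35;C=stop+.2895*u;C[2]=.3365
plan([(A,Rt(PSI),1),(B,Rt(PSI,15),2),(C,Rt(PSI,47),7)])
p,d=grab_frame("side");cv2.imwrite("pics/pre.png",p)
```

```text
[0.7032 0.1575 0.3581] [[ 0.1186  0.9929 -0.0012]
 [ 0.9929 -0.1186 -0.0003]
 [-0.0005 -0.0011 -1.    ]] [[ 0.1149  0.9934  0.    ]
 [ 0.9934 -0.1149 -0.    ]
 [ 0.      0.     -1.    ]] [ 0.1142  0.7453  0.4895 -0.0002  1.908   0.233 ]
-> [0.7033 0.1599 0.36  ] n 1
[-0.1, 0.0, -0.2] [0.24, -0.02, -0.19]
-> [0.7033 0.1599 0.35  ] n 2
[0.0, 7.5, -0.0] [0.0, -0.0, 0.5]
[0.0, 7.5, -0.0] [-0.06, -0.0, 0.5]
-> [0.6959 0.0959 0.3365] n 7
[0.0, 4.6, 0.0] [-0.94, -0.0, -0.05]
[0.0, 4.6, 0.0] [-0.93, -0.0, -0.13]
[0.0, 4.6, 0.0] [-0.92, -0.0, -0.2]
[0.0, 4.6, 0.0] [-0.9, -0.0, -0.28]
[0.0, 4.5, 0.0] [-0.88, -0.0, -0.35]
[0.0, 4.6, 0.0] [-0.85, -0.0, -0.41]
[0.0, 4.5, 0.0] [-0.8, -0.0, -0.48]
```

View pics/pre.png

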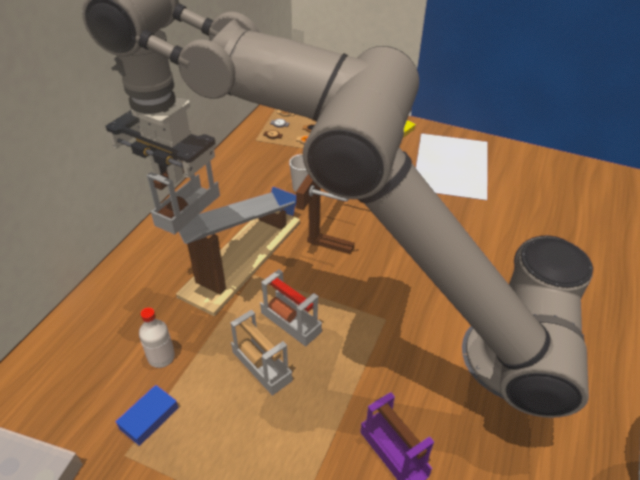

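Call:
{"op": "play_rows", "data": {"steps": [[0, 0, 0, 0, 0, 0, 0], [0, 7.5, 0, 0, 0, 0.5, 0], [0, 7.5, 0, 0, 0, 0.5, 0], [0, 4.6, 0, -0.9, 0, 0, 0], [0, 4.6, 0, -0.9, 0, -0.1, 0]]}}

```text
clock: 4.4
tool_pos: [0.6995, 0.1424, 0.3457]
tool_rot: [[0.104, 0.993, 0.049], [0.905, -0.115, 0.41], [0.413, 0.001, -0.911]]
contact_force: [0.1, 0.1, -3.8]
grip_width: 0.194
gripper_force: 50.0
```

Call:
{"op": "play_rows", "data": {"steps": [[0, 4.6, 0, -0.9, 0, -0.2, 0], [0, 4.6, 0, -0.9, 0, -0.3, 0], [0, 4.6, 0, -0.9, 0, -0.4, 0], [0, 4.6, 0, -0.85, 0, -0.4, 0], [0, 4.6, 0, -0.8, 0, -0.5, 0]]}}

```text
clock: 4.9
tool_pos: [0.6944, 0.096, 0.3368]
tool_rot: [[0.077, 0.993, 0.086], [0.674, -0.116, 0.73], [0.735, 0.002, -0.678]]
contact_force: [0.8, 0.0, -2.8]
grip_width: 0.19
gripper_force: 50.0
```

Call:
{"op": "play_rows", "data": {"steps": [[0, 0, 0, 0, 0, 0, 0], [0, 0, 0, 0, 0, 0, 0], [0, 0, 0, 0, 0, 0, 0], [0, 0, 0, 0, 0, 0, 0], [0, 0, 0, 0, 0, 0, 0]]}}

```text
clock: 5.4
tool_pos: [0.695, 0.0969, 0.3366]
tool_rot: [[0.077, 0.993, 0.085], [0.676, -0.115, 0.728], [0.733, 0.001, -0.68]]
contact_force: [-0.7, -0.0, -2.7]
grip_width: 0.192
gripper_force: 50.0
```

Run:
```python
from h import *
o=get_obs();p=o["tool_pos"];print(p,o["tool_rot"],o["joint_positions"],o["contact_force"])
a,d=grab_frame("side");b,d=grab_frame("top");cv2.imwrite("pics/tip.png",np.hstack([cv2.resize(a[60:360,60:360],(400,400)),cv2.resize(b[80:280,240:440],(400,400))]))
```

```text
[0.695  0.0969 0.3366] [[ 0.0771  0.9934  0.0852]
 [ 0.6756 -0.1149  0.7282]
 [ 0.7332  0.0014 -0.68  ]] [-0.3114  0.6398  1.0093  0.8069  1.6593 -0.1925] [-0.6589 -0.0367 -2.7114]
```

View pics/tip.png

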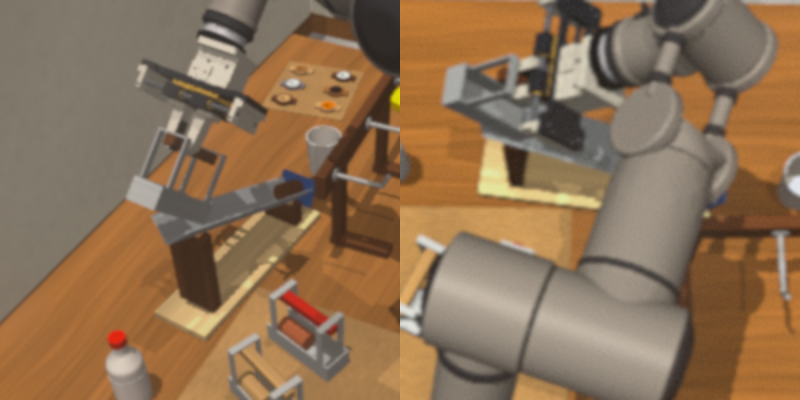

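```bash
cat >> h.py <<'E'
SE={1:np.array([.4665,-.1081]),2:np.array([.473,-.273]),3:np.array([.4797,-.4379])}
rx=np.array([np.cos(np.radians(2.28)),np.sin(np.radians(2.28))]);ry=np.array([-rx[1],rx[0]])
def hang(i,off=.024):
    s=SE[i]+off*ry;q=s-.08*rx
    return np.r_[q,.36],np.r_[q,.235],np.r_[s,.235],np.r_[s,.196]
E
python3 - <<'E'
from h import *
o=get_obs();p=o["tool_pos"]
H=hang(3);print(H)
q=stop+.33*u;q[2]=.37
p,R=ease(q,Rt(PSI),7,p,o["tool_rot"])
p,R=ease(H[0],Rt(92.3),18,p,R)
E
```

```text
(array([ 0.3988, -0.4171,  0.36  ]), array([ 0.3988, -0.4171,  0.235 ]), array([ 0.4787, -0.4139,  0.235 ]), array([ 0.4787, -0.4139,  0.196 ]))
[0.0, -3.5, 0.0, 0.4, 0.0, 0.0, 0]
[0.0, -7.0, 0.0, 0.8, 0.0, 0.1, 0]
[0.0, -8.7, 0.0, 0.9, 0.0, -0.1, 0]
[0.0, -8.8, 0.0, 1.0, 0.1, -0.2, 0]
[0.0, -8.7, 0.0, 0.9, 0.0, -0.3, 0]
[0.0, -7.0, 0.0, 0.7, 0.0, -0.4, 0]
[0.0, -3.5, 0.0, 0.3, 0.0, -0.2, 0]
-- [0.7006 0.1364 0.3698]
[0.0, 0.0, -0.2, -1.4, -0.6, 0.0, 0]
[0.0, 0.0, -0.5, -2.9, -1.1, 0.1, 0]
[0.0, 0.0, -0.5, -3.5, -1.5, 0.0, 0]
[0.0, 0.0, -0.5, -3.6, -1.5, 0.1, 0]
[0.0, 0.0, -0.6, -3.5, -1.6, 0.1, 0]
[0.0, 0.0, -0.5, -3.5, -1.6, 0.0, 0]
[0.0, 0.0, -0.6, -3.5, -1.6, 0.1, 0]
[0.0, 0.0, -0.5, -3.4, -1.6, 0.0, 0]
[0.0, 0.0, -0.6, -3.5, -1.7, 0.1, 0]
[0.0, 0.0, -0.5, -3.4, -1.7, 0.1, 0]
[0.0, 0.0, -0.6, -3.5, -1.7, 0.0, 0]
[0.0, 0.0, -0.5, -3.4, -1.8, 0.1, 0]
[0.0, 0.0, -0.5, -3.4, -1.8, 0.0, 0]
[0.0, 0.0, -0.6, -3.3, -1.9, 0.1, 0]
[0.0, 0.0, -0.5, -3.4, -1.8, 0.1, 0]
[0.0, 0.0, -0.6, -3.3, -1.9, 0.0, 0]
[0.0, 0.0, -0.4, -2.7, -1.6, 0.1, 0]
[0.0, 0.0, -0.2, -1.3, -0.8, 0.0, 0]
-- [ 0.3986 -0.4169  0.3598]
```

Call:
{"op": "play_rows", "data": {"steps": [[0, -3.5, 0, 0.4, 0, -0.3, 0], [0, -7, 0, 0.8, 0, -0.3, 0], [0, -8.5, 0, 0.9, 0, -0.2, 0], [0, -8.5, 0, 1, 0, -0.2, 0], [0, -8.5, 0, 0.9, 0, -0.3, 0]]}}

```text
clock: 6.0
tool_pos: [0.6981, 0.1212, 0.3701]
tool_rot: [[0.115, 0.993, 0.026], [0.975, -0.118, 0.188], [0.19, 0.003, -0.982]]
contact_force: [0.3, -0.3, -2.8]
grip_width: 0.191
gripper_force: 50.0
```

Call:
{"op": "play_rows", "data": {"steps": [[0, -7, 0, 0.7, 0, -0.3, 0], [0, -4.1, 0, 0.3, 0, 0, 0], [0, 0, -0.2, -1.4, -0.6, 0, 0], [0, 0, -0.5, -2.9, -1.1, 0.1, 0], [0, 0, -0.6, -4, -1.7, 0, 0]]}}

```text
clock: 6.5
tool_pos: [0.6561, 0.0533, 0.3698]
tool_rot: [[0.09, 0.996, -0.001], [0.996, -0.09, 0.003], [0.003, -0.001, -1.0]]
contact_force: [0.1, -0.9, -1.3]
grip_width: 0.188
gripper_force: 50.0
```

Call:
{"op": "play_rows", "data": {"steps": [[0, 0, -0.7, -4.4, -1.9, 0, 0], [0, 0, -0.7, -4.4, -2, 0.1, 0], [0, 0, -0.7, -4.4, -2, 0.1, 0], [0, 0, -0.7, -4.4, -2, 0.1, 0], [0, 0, -0.7, -4.4, -2.1, 0.1, 0]]}}

```text
clock: 7.0
tool_pos: [0.5401, -0.1617, 0.3671]
tool_rot: [[0.032, 0.999, 0.001], [0.999, -0.032, 0.003], [0.003, 0.001, -1.0]]
contact_force: [0.5, 0.1, -2.5]
grip_width: 0.193
gripper_force: 50.0
```

Call:
{"op": "play_rows", "data": {"steps": [[0, 0, -0.7, -4.4, -2.2, 0, 0], [0, 0, -0.7, -4.4, -2.2, 0, 0], [0, 0, -0.7, -4.4, -2.3, 0, 0], [0, 0, -0.7, -4.4, -2.3, 0, 0], [0, 0, -0.7, -3.5, -1.8, 0, 0]]}}

```text
clock: 7.5
tool_pos: [0.4298, -0.3726, 0.3667]
tool_rot: [[-0.027, 1.0, 0.001], [1.0, 0.027, 0.002], [0.002, 0.001, -1.0]]
contact_force: [0.3, 0.3, -2.6]
grip_width: 0.193
gripper_force: 50.0
```

Run:
```python
from h import *
o=get_obs();p=o["tool_pos"];print(p,o["tool_rot"])
H=hang(3);R=o["tool_rot"]
plan([(H[0],Rt(92.3),None),(H[1],Rt(92.3),3),(H[2],Rt(92.3),3)])
bars()
p,d=grab_frame("top");W=world("top",d)[...,2]
```

```text
[ 0.4298 -0.3726  0.3667] [[-0.0274  0.9996  0.001 ]
 [ 0.9996  0.0274  0.002 ]
 [ 0.0019  0.001  -1.    ]]
-> [ 0.3988 -0.4171  0.36  ] n 2
[0.0, -0.1, -0.4] [-2.18, -1.61, 0.33]
[0.1, -0.0, -0.3] [-2.17, -1.62, 0.33]
-> [ 0.3988 -0.4171  0.235 ] n 3
[-0.0, -0.0, -0.0] [-0.0, 0.0, 4.17]
[-0.0, -0.0, -0.0] [-0.0, 0.0, 4.16]
[-0.0, -0.0, -0.0] [-0.0, 0.01, 4.17]
-> [ 0.4787 -0.4139  0.235 ] n 3
[-0.0, -0.0, -0.0] [-0.0, 2.67, -0.0]
[-0.0, -0.0, -0.0] [-0.0, 2.66, -0.0]
[-0.0, -0.0, -0.0] [-0.0, 2.67, -0.01]
bar [0.4882 0.247 ] size [ 52.3323 122.5938] yaw -25.260276794433594 n 390 graspTCP [0.462  0.2593]
bar [0.4835 0.117 ] size [ 51.6493 123.4851] yaw -18.67243194580078 n 377 graspTCP [0.4561 0.1263]
```

Call:
{"op": "play_rows", "data": {"steps": [[0, 0, -0.4, -2.2, -1.6, 0.4, 0], [0, 0, -0.3, -2.2, -1.6, 0.4, 0], [0, 0, 0, 0, 0, 4.1, 0], [0, 0, 0, 0, 0, 4.1, 0], [0, 0, 0, 0, 0, 4.2, 0]]}}

```text
clock: 8.1
tool_pos: [0.4013, -0.4148, 0.2334]
tool_rot: [[-0.04, 0.999, 0.002], [0.999, 0.04, 0.002], [0.002, 0.002, -1.0]]
contact_force: [0.4, -1.3, -2.2]
grip_width: 0.19
gripper_force: 50.0
```

Call:
{"op": "play_rows", "data": {"steps": [[0, 0, 0, 0, 2, 0, 0], [0, 0, 0, 0, 3, 0, 0], [0, 0, 0, 0, 2, 0, 0], [0, 0, 0, 0, 1, 0, 0], [0, 0, 0, 0, 0, 0, 0]]}}

```text
clock: 8.6
tool_pos: [0.4818, -0.4113, 0.2341]
tool_rot: [[-0.042, 0.999, 0.001], [0.999, 0.042, 0.002], [0.002, 0.001, -1.0]]
contact_force: [0.1, -0.3, -2.2]
grip_width: 0.193
gripper_force: 50.0
```

Run:
```python
from h import *
o=get_obs();print(o["tool_pos"],o["tool_rot"],o["contact_force"],hang(3)[2])
a,d=grab_frame("side");b,d=grab_frame("top");cv2.imwrite("pics/hk.png",np.hstack([cv2.resize(a[60:260,240:440],(400,400)),cv2.resize(b[120:320,340:540],(400,400))]))
```

```text
[ 0.4818 -0.4113  0.2341] [[-0.0421  0.9991  0.0005]
 [ 0.9991  0.0421  0.0025]
 [ 0.0025  0.0006 -1.    ]] [ 0.1075 -0.3193 -2.2147] [ 0.4787 -0.4139  0.235 ]
```

View pics/hk.png

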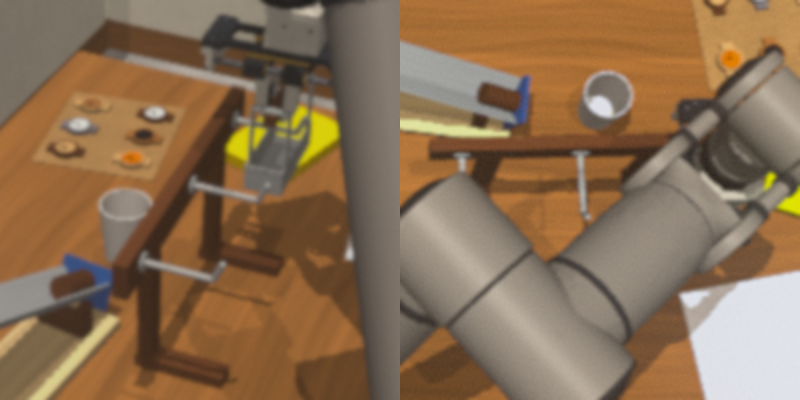

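Call:
{"op": "play_rows", "data": {"steps": [[0, 0, 0, 0, 0, 1.5, 0], [0, 0, 0, 0, 0, 1.2, 0], [0, 0, 0, 0, 0, 0.5, 0], [0, 0, 0, 0, 0, 0.3, 0], [0, 0, 0, 0, 0, 0, 0]]}}

```text
clock: 9.2
tool_pos: [0.4799, -0.4122, 0.2008]
tool_rot: [[-0.04, 0.999, 0.0], [0.999, 0.04, 0.001], [0.001, 0.0, -1.0]]
contact_force: [-2.8, 2.3, 3.3]
grip_width: 0.193
gripper_force: 50.0
```

Call:
{"op": "play_rows", "data": {"steps": [[0, 0, 0, 0, 0, 0, 0.4], [0, 0, 0, 0, 0, 0, 0.4], [0, 0, 0, 0, 0, 0, 0.4], [0, 0, 0, 0, 0, -1.5, 0.4], [0, 0, 0, 0, 0, -4.5, 0.4]]}}

```text
clock: 9.7
tool_pos: [0.4791, -0.411, 0.2552]
tool_rot: [[-0.04, 0.999, -0.006], [0.999, 0.04, 0.009], [0.009, -0.006, -1.0]]
contact_force: [0.0, -1.1, 1.0]
grip_width: 0.398
gripper_force: 0.0
```

Call:
{"op": "play_rows", "data": {"steps": [[0, 0, 0, 0, 0, -5, 0.4], [0, 0, 0, 0, 0, -4, 0.5], [0, 0, 0, 0, 0, 0, 0.5]]}}

```text
clock: 10.0
tool_pos: [0.4817, -0.4139, 0.3565]
tool_rot: [[-0.04, 0.999, 0.009], [0.999, 0.04, -0.008], [-0.008, 0.009, -1.0]]
contact_force: [0.9, 0.3, -0.3]
grip_width: 0.489
gripper_force: 0.0
```

Run:
```python
from h import *
o=get_obs();print(o["tool_pos"],o["contact_force"])
bars()
a,d=grab_frame("side");cv2.imwrite("pics/hung.png",cv2.resize(a[60:260,240:440],(500,500)))
p,R=o["tool_pos"],o["tool_rot"]
# tray c
g=np.array([.4561,.1263]);
p,R=ease(np.r_[g,.19],Rt(161.3),16,p,R,.5)
```

```text
[ 0.4817 -0.4139  0.3565] [ 0.8531  0.3444 -0.3375]
bar [0.489  0.2469] size [ 52.7721 123.6585] yaw -25.8548583984375 n 387 graspTCP [0.4629 0.2596]
bar [0.4836 0.1171] size [ 51.9848 123.789 ] yaw -18.80646514892578 n 375 graspTCP [0.4562 0.1265]
[0.0, 0.0, -1.9, 1.5, 0.0, 0.5, 0.5]
[0.0, 0.1, -3.8, 3.0, 0.1, 0.9, 0.5]
[0.0, 0.0, -4.8, 3.8, 0.3, 1.1, 0.5]
[0.0, 0.1, -4.8, 3.7, 0.6, 1.1, 0.5]
[0.1, 0.0, -4.8, 3.6, 1.0, 1.2, 0.5]
[0.0, 0.1, -4.8, 3.6, 1.3, 1.1, 0.5]
[0.0, 0.0, -4.8, 3.4, 1.5, 1.1, 0.5]
[0.0, 0.0, -4.8, 3.3, 1.8, 1.2, 0.5]
[0.0, 0.1, -4.8, 3.1, 2.1, 1.1, 0.5]
[0.0, 0.0, -4.8, 2.9, 2.4, 1.2, 0.5]
[0.0, 0.1, -4.8, 2.7, 2.6, 1.1, 0.5]
[0.0, 0.0, -4.8, 2.5, 2.8, 1.2, 0.5]
[0.0, 0.1, -4.8, 2.3, 3.0, 1.1, 0.5]
[0.0, 0.0, -4.7, 1.9, 3.2, 1.2, 0.5]
[0.1, 0.1, -3.9, 1.4, 2.7, 0.9, 0.5]
[0.0, 0.0, -1.9, 0.6, 1.3, 0.5, 0.5]
-- [0.4561 0.1258 0.1897]
```

View pics/hung.png

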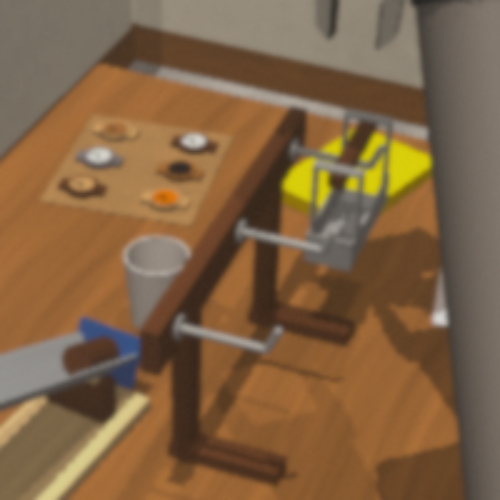

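Call:
{"op": "play_rows", "data": {"steps": [[0, 0, -1.9, 1.5, 0, 0, 0.5], [0, 0, -3.8, 3, 0.1, 0.5, 0.5], [0, 0, -4.8, 3.8, 0.3, 0.5, 0.5], [0, 0, -4.8, 3.7, 0.6, 0.5, 0.5], [0, 0, -4.8, 3.6, 1, 1, 0.5]]}}

```text
clock: 10.6
tool_pos: [0.472, -0.2531, 0.3228]
tool_rot: [[-0.384, 0.923, -0.002], [0.923, 0.384, 0.003], [0.004, -0.0, -1.0]]
contact_force: [0.1, -0.7, -0.1]
grip_width: 0.501
gripper_force: 0.0
```

Call:
{"op": "play_rows", "data": {"steps": [[0, 0, -4.8, 3.6, 1.3, 1, 0.5], [0, 0, -4.8, 3.4, 1.5, 1, 0.5], [0, 0, -4.8, 3.3, 1.8, 1, 0.5], [0, 0, -4.8, 3.1, 2.1, 1.5, 0.5], [0, 0, -4.8, 2.9, 2.4, 1.5, 0.5]]}}

```text
clock: 11.1
tool_pos: [0.4622, -0.0651, 0.2628]
tool_rot: [[-0.726, 0.687, -0.003], [0.687, 0.726, 0.003], [0.004, 0.0, -1.0]]
contact_force: [1.2, 0.5, -0.1]
grip_width: 0.5
gripper_force: 0.0
```

Call:
{"op": "play_rows", "data": {"steps": [[0, 0, -4.8, 2.7, 2.6, 1.5, 0.5], [0, 0, -4.8, 2.5, 2.8, 1.5, 0.5], [0, 0, -4.8, 2.3, 3, 1.5, 0.5], [0, 0, -4.7, 1.9, 3.2, 1.5, 0.5], [0, 0, -3.9, 1.4, 2.7, 1.5, 0.5]]}}

```text
clock: 11.6
tool_pos: [0.4535, 0.1154, 0.1881]
tool_rot: [[-0.937, 0.348, -0.003], [0.348, 0.937, 0.002], [0.003, 0.001, -1.0]]
contact_force: [-0.3, -0.6, 0.8]
grip_width: 0.501
gripper_force: 0.0
```

Run:
```python
from h import *
bars()
plan([((.4562,.1265,.087),Rt(161.3),3)])
o=get_obs();print(o["tool_pos"])
p,R=ease(A,Rt(PSI),16,(.4562,.1265,.33),Rt(161.3))
```

```text
bar [0.4671 0.2491] size [51.6797 87.0861] yaw -38.74169158935547 n 214 graspTCP [0.4445 0.2672]
-> [0.4562 0.1265 0.087 ] n 3
[0.0, -0.2, -0.5] [-0.07, 0.3, 3.29]
[0.0, -0.1, -0.5] [-0.06, 0.3, 3.3]
[0.1, -0.2, -0.4] [-0.06, 0.3, 3.29]
[0.4518 0.1184 0.1858]
[0.0, 0.0, 2.2, -0.6, 0.3, -0.1, 0]
[0.0, 0.0, 4.3, -1.2, 0.7, -0.2, 0]
[0.0, 0.0, 5.4, -1.5, 0.9, -0.2, 0]
[0.0, 0.0, 5.4, -1.3, 1.1, -0.2, 0]
[0.0, 0.0, 5.4, -1.3, 1.2, -0.2, 0]
[0.0, 0.0, 5.4, -1.1, 1.3, -0.2, 0]
[0.0, 0.0, 5.4, -1.0, 1.4, -0.2, 0]
[0.0, 0.0, 5.4, -0.9, 1.5, -0.2, 0]
[0.0, 0.0, 5.5, -0.7, 1.6, -0.2, 0]
[0.0, 0.0, 5.4, -0.6, 1.6, -0.2, 0]
[0.0, 0.0, 5.4, -0.4, 1.7, -0.2, 0]
[0.0, 0.0, 5.4, -0.3, 1.7, -0.2, 0]
[0.0, 0.0, 5.4, -0.1, 1.7, -0.2, 0]
[0.0, 0.0, 5.4, 0.1, 1.8, -0.2, 0]
[0.0, 0.0, 4.3, 0.2, 1.3, -0.2, 0]
[0.0, 0.0, 2.2, 0.2, 0.7, -0.1, 0]
-- [0.7031 0.1604 0.36  ]
```

Call:
{"op": "play_rows", "data": {"steps": [[0, 0, -0.5, 0, 0.3, 3.3, 0.5], [0, 0, -0.5, 0, 0.3, 3.3, 0.5], [0, 0, -0.4, 0, 0.3, 3.3, 0.5], [0, 0, 0, 0, 0, 0, 0], [0, 0, 0, 0, 0, 0, 0]]}}

```text
clock: 12.15
tool_pos: [0.4574, 0.122, 0.0908]
tool_rot: [[-0.944, 0.329, -0.003], [0.329, 0.944, 0.001], [0.003, 0.001, -1.0]]
contact_force: [0.5, -0.4, 1.0]
grip_width: 0.377
gripper_force: 0.0
```

Call:
{"op": "play_rows", "data": {"steps": [[0, 0, 0, 0, 0, 0, 0], [0, 0, 0, 0, 0, 0, 0], [0, 0, 0, 0, 0, -1, 0], [0, 0, 0, 0, 0, -2.5, 0], [0, 0, 0, 0, 0, -4, 0]]}}

```text
clock: 12.65
tool_pos: [0.4566, 0.1218, 0.1664]
tool_rot: [[-0.944, 0.329, -0.004], [0.329, 0.944, 0.001], [0.004, -0.0, -1.0]]
contact_force: [0.1, 0.8, -2.4]
grip_width: 0.192
gripper_force: 50.0
```

Call:
{"op": "play_rows", "data": {"steps": [[0, 0, 0, 0, 0, -5, 0], [0, 0, 0, 0, 0, -5, 0], [0, 0, 0, 0, 0, -4, 0], [0, 0, 0, 0, 0, -2.5, 0], [0, 0, 0, 0, 0, -1.5, 0]]}}

```text
clock: 13.15
tool_pos: [0.458, 0.1217, 0.3501]
tool_rot: [[-0.944, 0.329, 0.005], [0.329, 0.944, 0.002], [-0.004, 0.004, -1.0]]
contact_force: [1.3, -0.7, -3.2]
grip_width: 0.187
gripper_force: 50.0
```

Run:
```python
from h import *
o=get_obs();print(o["tool_pos"],o["tool_rot"],o["contact_force"],o["torque"],o["grip_width"])
p,R=ease(A,Rt(PSI),18,o["tool_pos"],o["tool_rot"])
p,d=grab_frame("side");cv2.imwrite("pics/c1.png",p)
```

```text
[0.458  0.1217 0.3501] [[-0.9444  0.3288  0.005 ]
 [ 0.3289  0.9444  0.0023]
 [-0.004   0.0038 -1.    ]] [ 1.2777 -0.6885 -3.183 ] [0.031  0.0145 0.0193] 0.18712306759627045
[0.0, 0.0, 1.9, -0.5, 0.3, 0.0, 0]
[0.0, 0.0, 3.8, -1.1, 0.6, -0.1, 0]
[0.0, 0.0, 4.7, -1.2, 0.8, 0.0, 0]
[0.1, 0.0, 4.7, -1.2, 1.0, -0.1, 0]
[0.0, 0.0, 4.7, -1.1, 1.0, 0.0, 0]
[0.0, 0.0, 4.7, -1.0, 1.1, -0.1, 0]
[0.0, 0.0, 4.8, -1.0, 1.2, 0.0, 0]
[0.1, 0.0, 4.7, -0.8, 1.3, -0.1, 0]
[0.0, 0.0, 4.7, -0.7, 1.4, 0.0, 0]
[0.0, 0.0, 4.7, -0.6, 1.3, -0.1, 0]
[0.0, 0.0, 4.7, -0.5, 1.5, -0.1, 0]
[0.0, 0.0, 4.8, -0.3, 1.4, 0.0, 0]
[0.1, 0.0, 4.7, -0.3, 1.5, -0.1, 0]
[0.0, 0.0, 4.7, -0.1, 1.5, 0.0, 0]
[0.0, 0.0, 4.7, 0.0, 1.6, -0.1, 0]
[0.0, 0.0, 4.7, 0.2, 1.5, 0.0, 0]
[0.1, 0.0, 3.8, 0.2, 1.2, -0.1, 0]
[0.0, 0.0, 1.9, 0.1, 0.6, 0.0, 0]
-- [0.7038 0.1598 0.3599]
```

View pics/c1.png

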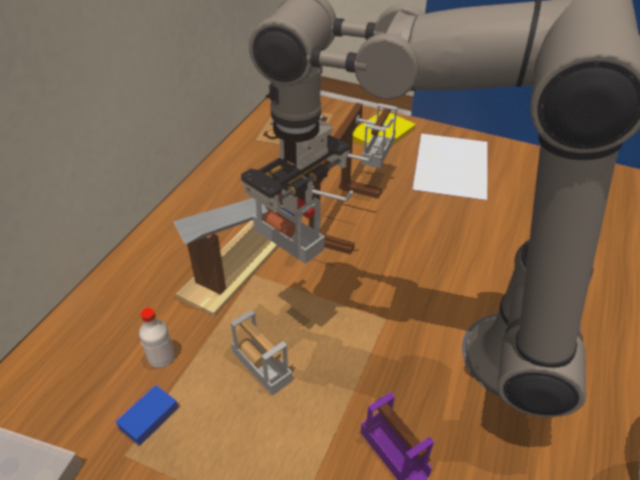

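Call:
{"op": "play_rows", "data": {"steps": [[0, 0, 1.9, -0.5, 0.3, 0, 0], [0, 0, 3.8, -1.1, 0.6, -0.1, 0], [0, 0, 4.7, -1.2, 0.8, 0, 0], [0, 0, 4.7, -1.2, 1, -0.1, 0], [0, 0, 4.7, -1.1, 1, 0, 0]]}}

```text
clock: 13.7
tool_pos: [0.5206, 0.1317, 0.3485]
tool_rot: [[-0.775, 0.632, -0.0], [0.632, 0.775, 0.002], [0.001, 0.001, -1.0]]
contact_force: [-0.0, -0.5, -2.8]
grip_width: 0.19
gripper_force: 50.0
```

Call:
{"op": "play_rows", "data": {"steps": [[0, 0, 4.7, -1, 1.1, -0.1, 0], [0, 0, 4.8, -1, 1.2, 0, 0], [0, 0, 4.7, -0.8, 1.3, -0.1, 0], [0, 0, 4.7, -0.7, 1.4, 0, 0], [0, 0, 4.7, -0.6, 1.3, -0.1, 0]]}}

```text
clock: 14.2
tool_pos: [0.5956, 0.1429, 0.3511]
tool_rot: [[-0.457, 0.889, -0.001], [0.889, 0.457, 0.002], [0.002, -0.0, -1.0]]
contact_force: [-0.1, -0.2, -2.1]
grip_width: 0.189
gripper_force: 50.0
```

Call:
{"op": "play_rows", "data": {"steps": [[0, 0, 4.7, -0.5, 1.5, -0.1, 0], [0, 0, 4.8, -0.3, 1.4, 0, 0], [0, 0, 4.7, -0.3, 1.5, -0.1, 0], [0, 0, 4.7, -0.1, 1.5, 0, 0], [0, 0, 4.7, 0, 1.6, -0.1, 0]]}}

```text
clock: 14.7
tool_pos: [0.671, 0.1546, 0.3543]
tool_rot: [[-0.063, 0.998, -0.001], [0.998, 0.063, 0.002], [0.002, -0.001, -1.0]]
contact_force: [0.4, -1.1, -2.0]
grip_width: 0.19
gripper_force: 50.0
```

Call:
{"op": "play_rows", "data": {"steps": [[0, 0, 4.7, 0.2, 1.5, 0, 0], [0, 0, 3.8, 0.2, 1.2, -0.1, 0], [0, 0, 1.9, 0.1, 0.6, 0, 0], [0, 0, 0, 0, 0, 0, 0]]}}

```text
clock: 15.1
tool_pos: [0.7043, 0.1597, 0.3542]
tool_rot: [[0.115, 0.993, -0.002], [0.993, -0.115, 0.002], [0.001, -0.002, -1.0]]
contact_force: [-0.2, 0.2, -2.6]
grip_width: 0.188
gripper_force: 50.0
```

Call:
{"op": "play_rows", "data": {"steps": [[0, 7.5, 0, 0, 0.1, 0.3, 0], [0, 7.5, 0, 0, 0, 0.3, 0], [0, 4.6, 0, -0.9, 0, 0, 0], [0, 4.6, 0, -0.9, 0, -0.1, 0], [0, 4.6, 0, -0.9, 0, -0.2, 0]]}}

```text
clock: 15.6
tool_pos: [0.7011, 0.1332, 0.3437]
tool_rot: [[0.1, 0.993, 0.056], [0.869, -0.114, 0.482], [0.486, 0.001, -0.874]]
contact_force: [0.6, -0.6, -2.0]
grip_width: 0.194
gripper_force: 50.0
```

Call:
{"op": "play_rows", "data": {"steps": [[0, 4.6, 0, -0.9, 0, -0.3, 0], [0, 4.6, 0, -0.9, 0, -0.4, 0], [0, 4.6, 0, -0.85, 0, -0.4, 0], [0, 4.6, 0, -0.8, 0, -0.5, 0], [0, 0, 0, 0, 0, 0, 0]]}}

```text
clock: 16.1
tool_pos: [0.6969, 0.0936, 0.3335]
tool_rot: [[0.084, 0.993, 0.084], [0.673, -0.119, 0.73], [0.735, -0.004, -0.678]]
contact_force: [0.4, -0.5, -3.2]
grip_width: 0.192
gripper_force: 50.0
```

Call:
{"op": "play_rows", "data": {"steps": [[0, 0, 0, 0, 0, 0, 0], [0, 0, 0, 0, 0, 0, 0], [0, 0, 0, 0, 0, 0, 0], [0, 0, 0, 0, 0, 0, 0], [0, 0, 0, 0, 0, 0, 0]]}}

```text
clock: 16.6
tool_pos: [0.6976, 0.0973, 0.3363]
tool_rot: [[0.077, 0.993, 0.084], [0.674, -0.114, 0.73], [0.735, 0.001, -0.678]]
contact_force: [-0.6, -0.4, -1.6]
grip_width: 0.191
gripper_force: 50.0
```

Run:
```python
from h import *
o=get_obs();p=o["tool_pos"];print(p,o["tool_rot"],o["contact_force"])
a,d=grab_frame("side");b,d=grab_frame("top");cv2.imwrite("pics/tip2.png",np.hstack([cv2.resize(a[60:360,60:360],(400,400)),cv2.resize(b[80:280,240:440],(400,400))]))
H=hang(2,.019);print(H)
q=stop+.33*u;q[2]=.37
p,R=ease(H[0],Rt(92.3),13,q,Rt(PSI))
```

```text
[0.6976 0.0973 0.3363] [[ 0.0768  0.9935  0.0841]
 [ 0.6741 -0.1139  0.7298]
 [ 0.7346  0.0007 -0.6785]] [-0.5623 -0.3776 -1.5618]
(array([ 0.3923, -0.2572,  0.36  ]), array([ 0.3923, -0.2572,  0.235 ]), array([ 0.4722, -0.254 ,  0.235 ]), array([ 0.4722, -0.254 ,  0.196 ]))
[0.0, 0.0, -0.3, -1.5, -0.9, 0.0, 0]
[0.0, 0.0, -0.6, -3.0, -1.9, 0.1, 0]
[0.0, 0.0, -0.8, -3.7, -2.3, 0.1, 0]
[0.0, 0.0, -0.8, -3.6, -2.4, 0.1, 0]
[0.0, 0.0, -0.8, -3.7, -2.5, 0.1, 0]
[0.0, 0.0, -0.8, -3.6, -2.5, 0.1, 0]
[0.0, 0.0, -0.7, -3.5, -2.5, 0.0, 0]
[0.0, 0.0, -0.8, -3.6, -2.6, 0.1, 0]
[0.0, 0.0, -0.8, -3.5, -2.6, 0.1, 0]
[0.0, 0.0, -0.8, -3.4, -2.7, 0.1, 0]
[0.0, 0.0, -0.8, -3.5, -2.8, 0.1, 0]
[0.0, 0.0, -0.6, -2.7, -2.2, 0.1, 0]
[0.0, 0.0, -0.3, -1.3, -1.1, 0.0, 0]
-- [ 0.3927 -0.2572  0.36  ]
```

View pics/tip2.png

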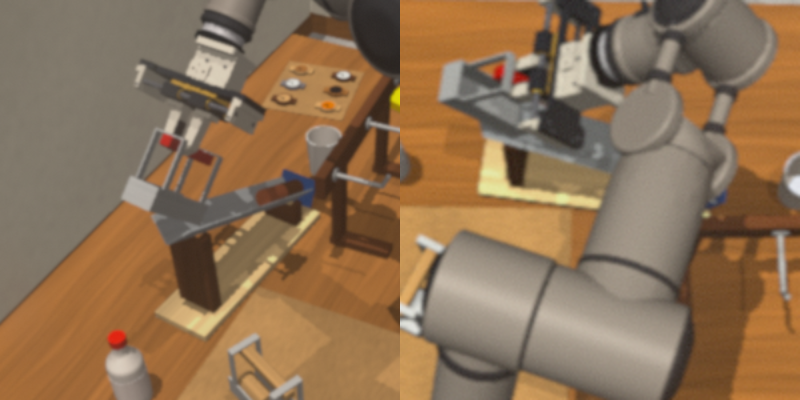

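Two blanks now lie end to end at the stop (side crop about (265-300,188)). I go on to hook 2.

Call:
{"op": "play_rows", "data": {"steps": [[0, -3.5, 0, 0.4, 0, -0.3, 0], [0, -7, 0, 0.8, 0, -0.3, 0], [0, -8.5, 0, 0.9, 0, -0.2, 0], [0, -8.5, 0, 1, 0, -0.2, 0], [0, -8.5, 0, 0.9, 0, -0.3, 0]]}}

```text
clock: 17.2
tool_pos: [0.7007, 0.1218, 0.3701]
tool_rot: [[0.114, 0.993, 0.025], [0.975, -0.117, 0.19], [0.191, 0.003, -0.982]]
contact_force: [0.3, 0.2, -2.5]
grip_width: 0.189
gripper_force: 50.0
```

Call:
{"op": "play_rows", "data": {"steps": [[0, -7, 0, 0.7, 0, -0.3, 0], [0, -4.2, 0, 0.3, 0, 0, 0], [0, 0, -0.3, -1.5, -0.9, 0, 0], [0, 0, -0.6, -3, -1.9, 0.1, 0], [0, 0, -0.8, -3.7, -2.3, 0.1, 0]]}}

```text
clock: 17.7
tool_pos: [0.6418, 0.0561, 0.369]
tool_rot: [[0.082, 0.997, -0.001], [0.997, -0.082, 0.003], [0.003, -0.001, -1.0]]
contact_force: [1.2, -1.1, -1.2]
grip_width: 0.193
gripper_force: 50.0
```

Call:
{"op": "play_rows", "data": {"steps": [[0, 0, -0.8, -3.6, -2.4, 0, 0], [0, 0, -0.8, -3.7, -2.5, 0, 0], [0, 0, -0.8, -3.6, -2.5, 0, 0], [0, 0, -0.7, -3.5, -2.5, 0, 0], [0, 0, -0.8, -3.6, -2.6, 0, 0]]}}

```text
clock: 18.2
tool_pos: [0.5058, -0.118, 0.3702]
tool_rot: [[0.016, 1.0, 0.001], [1.0, -0.016, 0.003], [0.003, 0.001, -1.0]]
contact_force: [-0.5, -0.4, -3.3]
grip_width: 0.186
gripper_force: 50.0
```

Call:
{"op": "play_rows", "data": {"steps": [[0, 0, -0.8, -3.5, -2.6, 0, 0], [0, 0, -0.8, -3.4, -2.7, 0, 0], [0, 0, -0.8, -3.5, -2.8, 0, 0], [0, 0, -0.6, -2.7, -2.2, 0, 0], [0, 0, 0, 0, 0, 0, 0]]}}

```text
clock: 18.7
tool_pos: [0.4023, -0.2513, 0.37]
tool_rot: [[-0.03, 1.0, 0.0], [1.0, 0.03, 0.001], [0.001, 0.0, -1.0]]
contact_force: [0.0, 0.9, -1.8]
grip_width: 0.193
gripper_force: 50.0
```

Run:
```python
from h import *
o=get_obs();print(o["tool_pos"])
H=hang(2,.019)
plan([(H[0],Rt(92.3),None),(H[1],Rt(92.3),3)])
bars()
```

```text
[ 0.4023 -0.2513  0.37  ]
-> [ 0.3923 -0.2572  0.36  ] n 1
[0.0, -0.1, -0.6] [-0.56, -1.01, 1.0]
-> [ 0.3923 -0.2572  0.235 ] n 3
[0.0, 0.0, 0.0] [0.0, -0.0, 4.17]
[0.0, 0.0, 0.0] [0.0, -0.0, 4.16]
[0.0, 0.0, 0.0] [0.0, -0.01, 4.17]
bar [0.4891 0.2467] size [ 53.0443 124.1021] yaw -25.172637939453125 n 387 graspTCP [0.4628 0.259 ]
```

Call:
{"op": "play_rows", "data": {"steps": [[0, 0, -0.6, -0.5, -1, 1, 0], [0, 0, 0, 0, 0, 4.2, 0], [0, 0, 0, 0, 0, 4.2, 0], [0, 0, 0, 0, 0, 4.1, 0], [0, 0, 0, 0, 0, 0, 0]]}}

```text
clock: 19.25
tool_pos: [0.3929, -0.2505, 0.2303]
tool_rot: [[-0.046, 0.999, -0.007], [0.999, 0.046, 0.01], [0.01, -0.007, -1.0]]
contact_force: [-0.3, -0.2, -1.5]
grip_width: 0.191
gripper_force: 50.0
```

Call:
{"op": "play_rows", "data": {"steps": [[0, 0, 0, 0, 2, 0, 0], [0, 0, 0, 0, 3, 0, 0], [0, 0, 0, 0, 2, 0, 0], [0, 0, 0, 0, 0.8, 0, 0], [0, 0, 0, 0, 0, 0, 0]]}}

```text
clock: 19.75
tool_pos: [0.4738, -0.2499, 0.236]
tool_rot: [[-0.047, 0.999, 0.002], [0.999, 0.047, 0.001], [0.001, 0.002, -1.0]]
contact_force: [-0.2, 0.7, -2.0]
grip_width: 0.198
gripper_force: 50.0
```

Call:
{"op": "play_rows", "data": {"steps": [[0, 0, 0, 0, 0, 1.5, 0], [0, 0, 0, 0, 0, 1.2, 0], [0, 0, 0, 0, 0, 0.5, 0], [0, 0, 0, 0, 0, 0.3, 0], [0, 0, 0, 0, 0, 0, 0]]}}

```text
clock: 20.25
tool_pos: [0.4719, -0.2498, 0.2023]
tool_rot: [[-0.045, 0.999, 0.001], [0.999, 0.045, 0.002], [0.001, 0.001, -1.0]]
contact_force: [-5.6, 5.1, 13.3]
grip_width: 0.196
gripper_force: 50.0
```

Call:
{"op": "play_rows", "data": {"steps": [[0, 0, 0, 0, 0, -0.2, 0], [0, 0, 0, 0, 0, 0, 0.4], [0, 0, 0, 0, 0, 0, 0.4], [0, 0, 0, 0, 0, 0, 0.4], [0, 0, 0, 0, 0, -1.5, 0.4]]}}

```text
clock: 20.75
tool_pos: [0.4716, -0.2497, 0.2151]
tool_rot: [[-0.045, 0.999, -0.003], [0.999, 0.045, 0.004], [0.004, -0.003, -1.0]]
contact_force: [-0.2, 0.5, 0.2]
grip_width: 0.395
gripper_force: 0.0
```

Call:
{"op": "play_rows", "data": {"steps": [[0, 0, 0, 0, 0, -4.5, 0.4], [0, 0, 0, 0, 0, -5, 0.4], [0, 0, 0, 0, 0, -3, 0.5], [0, 0, 0, 0, 0, 0, 0.5]]}}

```text
clock: 21.15
tool_pos: [0.4738, -0.2515, 0.3466]
tool_rot: [[-0.045, 0.999, 0.008], [0.999, 0.045, -0.004], [-0.004, 0.008, -1.0]]
contact_force: [0.1, -0.8, 0.4]
grip_width: 0.494
gripper_force: 0.0
```

Run:
```python
from h import *
o=get_obs();print(o["tool_pos"],o["contact_force"])
bars()
a,d=grab_frame("side");cv2.imwrite("pics/hung2.png",cv2.resize(a[60:260,240:440],(500,500)))
p,R=o["tool_pos"],o["tool_rot"]
p,R=ease((.4628,.2592,.19),Rt(154.5),16,p,R,.5)
```

```text
[ 0.4738 -0.2515  0.3466] [ 0.1358 -0.8083  0.3969]
bar [0.4888 0.2467] size [ 53.2188 123.7922] yaw -26.219406127929688 n 392 graspTCP [0.4628 0.2595]
[0.0, 0.0, -1.7, 1.4, 0.0, 0.4, 0.5]
[0.0, 0.0, -3.5, 2.9, 0.2, 0.9, 0.5]
[0.0, 0.1, -4.3, 3.5, 0.4, 1.1, 0.5]
[0.1, 0.0, -4.3, 3.5, 0.6, 1.0, 0.5]
[0.0, 0.0, -4.3, 3.4, 1.0, 1.1, 0.5]
[0.0, 0.1, -4.3, 3.4, 1.1, 1.1, 0.5]
[0.0, 0.0, -4.2, 3.2, 1.5, 1.1, 0.5]
[0.0, 0.0, -4.3, 3.1, 1.6, 1.1, 0.5]
[0.1, 0.1, -4.3, 3.0, 1.9, 1.1, 0.5]
[0.0, 0.0, -4.3, 2.9, 2.1, 1.0, 0.5]
[0.0, 0.0, -4.3, 2.7, 2.3, 1.1, 0.5]
[0.0, 0.0, -4.3, 2.5, 2.6, 1.1, 0.5]
[0.0, 0.1, -4.3, 2.3, 2.6, 1.1, 0.5]
[0.0, 0.0, -4.3, 2.1, 2.9, 1.1, 0.5]
[0.1, 0.0, -3.5, 1.5, 2.4, 0.9, 0.5]
[0.0, 0.0, -1.7, 0.7, 1.3, 0.4, 0.5]
-- [0.4627 0.2597 0.1899]
```

View pics/hung2.png

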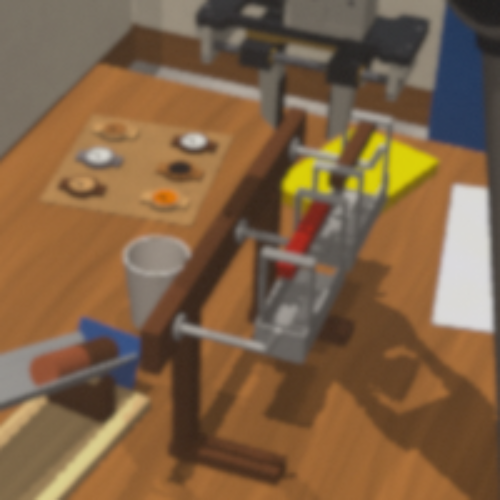

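Call:
{"op": "play_rows", "data": {"steps": [[0, 0, -1.7, 1.4, 0, 0, 0.5], [0, 0, -3.5, 2.9, 0.2, 0.4, 0.5], [0, 0, -4.3, 3.5, 0.4, 1, 0.5], [0, 0, -4.3, 3.5, 0.6, 1, 0.5], [0, 0, -4.3, 3.4, 1, 1, 0.5]]}}

```text
clock: 21.75
tool_pos: [0.4682, -0.0989, 0.3061]
tool_rot: [[-0.358, 0.934, -0.003], [0.934, 0.358, 0.003], [0.004, -0.001, -1.0]]
contact_force: [0.3, 0.4, 0.0]
grip_width: 0.499
gripper_force: 0.0
```

Call:
{"op": "play_rows", "data": {"steps": [[0, 0, -4.3, 3.4, 1.1, 1, 0.5], [0, 0, -4.2, 3.2, 1.5, 1.2, 0.5], [0, 0, -4.3, 3.1, 1.6, 1.2, 0.5], [0, 0, -4.3, 3, 1.9, 1.2, 0.5], [0, 0, -4.3, 2.9, 2.1, 1.2, 0.5]]}}

```text
clock: 22.25
tool_pos: [0.463, 0.0782, 0.2485]
tool_rot: [[-0.674, 0.739, -0.003], [0.739, 0.674, 0.002], [0.003, -0.001, -1.0]]
contact_force: [0.0, 0.0, -0.3]
grip_width: 0.501
gripper_force: 0.0
```

Call:
{"op": "play_rows", "data": {"steps": [[0, 0, -4.3, 2.7, 2.3, 1.2, 0.5], [0, 0, -4.3, 2.5, 2.6, 1.2, 0.5], [0, 0, -4.3, 2.3, 2.6, 1.2, 0.5], [0, 0, -4.3, 2.1, 2.9, 1.2, 0.5], [0, 0, -3.5, 1.5, 2.4, 1, 0.5]]}}

```text
clock: 22.75
tool_pos: [0.4587, 0.2485, 0.1905]
tool_rot: [[-0.892, 0.452, -0.003], [0.452, 0.892, 0.001], [0.003, -0.001, -1.0]]
contact_force: [0.9, 0.1, -0.7]
grip_width: 0.499
gripper_force: 0.0
```

Run:
```python
from h import *
bars()
a,d=grab_frame("side")
o=get_obs();print(o["tool_pos"])
plan([((.4628,.2592,.088),Rt(154.4),3)])
p,R=ease(A-[0,0,.004],Rt(PSI),18,(.4628,.2592,.35),Rt(154.4))
```

```text
[0.4581 0.2492 0.1897]
-> [0.4628 0.2592 0.088 ] n 3
[-0.0, -0.1, -0.4] [-0.01, 0.37, 3.39]
[-0.0, -0.1, -0.4] [-0.0, 0.37, 3.39]
[-0.1, -0.1, -0.4] [-0.0, 0.38, 3.39]
[0.0, 0.0, 1.7, -0.6, 0.0, 0.0, 0]
[0.0, 0.0, 3.5, -1.3, 0.1, 0.0, 0]
[0.0, 0.0, 4.3, -1.6, 0.3, -0.1, 0]
[0.0, 0.0, 4.4, -1.5, 0.3, 0.0, 0]
[0.0, 0.0, 4.3, -1.5, 0.5, -0.1, 0]
[0.0, 0.0, 4.3, -1.5, 0.6, 0.0, 0]
[0.0, 0.0, 4.3, -1.4, 0.7, 0.0, 0]
[0.0, 0.0, 4.4, -1.4, 0.8, -0.1, 0]
[0.0, 0.0, 4.3, -1.3, 0.8, 0.0, 0]
[0.0, 0.0, 4.3, -1.3, 1.0, 0.0, 0]
[0.0, 0.0, 4.4, -1.1, 1.1, -0.1, 0]
[0.0, 0.0, 4.3, -1.1, 1.2, 0.0, 0]
[0.0, 0.0, 4.3, -1.0, 1.2, 0.0, 0]
[0.0, 0.0, 4.3, -0.9, 1.3, -0.1, 0]
[0.0, 0.0, 4.4, -0.7, 1.4, 0.0, 0]
[0.0, 0.0, 4.3, -0.7, 1.5, -0.1, 0]
[0.0, 0.0, 3.5, -0.5, 1.1, 0.0, 0]
[0.0, 0.0, 1.7, -0.2, 0.7, 0.0, 0]
-- [0.7038 0.1596 0.356 ]
```

Call:
{"op": "play_rows", "data": {"steps": [[0, 0, -0.4, 0, 0.4, 3.4, 0.5], [0, 0, -0.4, 0, 0.4, 3.4, 0.5], [0, 0, -0.4, 0, 0.3, 3.3, 0.5], [0, 0, 0, 0, 0, 0, 0], [0, 0, 0, 0, 0, 0, 0]]}}

```text
clock: 23.35
tool_pos: [0.4653, 0.256, 0.0917]
tool_rot: [[-0.899, 0.438, -0.002], [0.438, 0.899, 0.001], [0.002, 0.0, -1.0]]
contact_force: [0.2, 0.3, 1.0]
grip_width: 0.375
gripper_force: 0.0
```

Call:
{"op": "play_rows", "data": {"steps": [[0, 0, 0, 0, 0, 0, 0], [0, 0, 0, 0, 0, 0, 0], [0, 0, 0, 0, 0, -1, 0], [0, 0, 0, 0, 0, -2.5, 0], [0, 0, 0, 0, 0, -4, 0]]}}

```text
clock: 23.85
tool_pos: [0.4645, 0.2557, 0.1666]
tool_rot: [[-0.899, 0.438, -0.004], [0.438, 0.899, 0.0], [0.004, -0.002, -1.0]]
contact_force: [0.3, 0.8, -2.2]
grip_width: 0.194
gripper_force: 50.0
```

Call:
{"op": "play_rows", "data": {"steps": [[0, 0, 0, 0, 0, -5, 0], [0, 0, 0, 0, 0, -5, 0], [0, 0, 0, 0, 0, -4, 0], [0, 0, 0, 0, 0, -3, 0], [0, 0, 0, 0, 0, -1.5, 0]]}}

```text
clock: 24.35
tool_pos: [0.4659, 0.256, 0.3564]
tool_rot: [[-0.899, 0.438, 0.006], [0.438, 0.899, 0.004], [-0.004, 0.006, -1.0]]
contact_force: [0.5, 0.4, -2.0]
grip_width: 0.193
gripper_force: 50.0
```

Run:
```python
from h import *
o=get_obs();print(o["tool_pos"],o["contact_force"],o["torque"],o["grip_width"])
p,d=grab_frame("side");cv2.imwrite("pics/b1.png",p)
```

```text
[0.4659 0.256  0.3564] [ 0.4572  0.448  -1.9651] [ 0.0076 -0.005  -0.0477] 0.1929669185134208
```

View pics/b1.png

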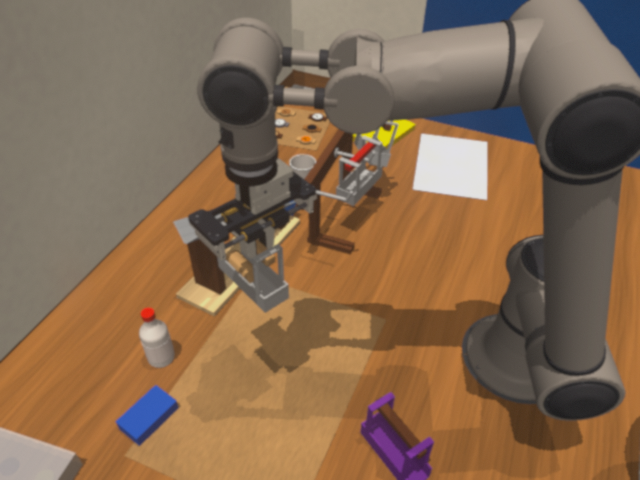

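Call:
{"op": "play_rows", "data": {"steps": [[0, 0, 1.7, -0.5, 0, 0, 0], [0, 0, 3.5, -1.2, 0.1, 0, 0], [0, 0, 4.3, -1.5, 0.3, 0, 0], [0, 0, 4.4, -1.4, 0.3, 0, 0], [0, 0, 4.3, -1.4, 0.5, 0, 0]]}}

```text
clock: 24.9
tool_pos: [0.523, 0.2324, 0.35]
tool_rot: [[-0.714, 0.7, -0.003], [0.7, 0.714, 0.001], [0.003, -0.001, -1.0]]
contact_force: [-0.4, 0.3, -1.7]
grip_width: 0.191
gripper_force: 50.0
```

Call:
{"op": "play_rows", "data": {"steps": [[0, 0, 4.3, -1.5, 0.6, 0, 0], [0, 0, 4.3, -1.4, 0.7, 0, 0], [0, 0, 4.4, -1.4, 0.8, 0, 0], [0, 0, 4.3, -1.3, 0.8, 0, 0], [0, 0, 4.3, -1.3, 1, 0, 0]]}}

```text
clock: 25.4
tool_pos: [0.5962, 0.2008, 0.3498]
tool_rot: [[-0.406, 0.914, -0.003], [0.914, 0.406, 0.001], [0.002, -0.002, -1.0]]
contact_force: [0.2, -0.4, -1.8]
grip_width: 0.19
gripper_force: 50.0
```

Call:
{"op": "play_rows", "data": {"steps": [[0, 0, 4.4, -1.1, 1.1, 0, 0], [0, 0, 4.3, -1.1, 1.2, 0, 0], [0, 0, 4.3, -1, 1.2, 0, 0], [0, 0, 4.3, -0.9, 1.3, 0, 0], [0, 0, 4.4, -0.7, 1.4, 0, 0]]}}

```text
clock: 25.9
tool_pos: [0.6694, 0.1709, 0.3496]
tool_rot: [[-0.039, 0.999, -0.003], [0.999, 0.039, 0.001], [0.001, -0.003, -1.0]]
contact_force: [0.6, -0.3, -2.5]
grip_width: 0.194
gripper_force: 50.0
```

Call:
{"op": "play_rows", "data": {"steps": [[0, 0, 4.3, -0.7, 1.4, 0, 0], [0, 0, 3.4, -0.4, 1.1, 0, 0], [0, 0, 1.5, -0.2, 0.6, 0, 0], [0, 0, 0, 0, 0, 0, 0], [0, 0, 0, 0, 0, 0, 0]]}}

```text
clock: 26.4
tool_pos: [0.6998, 0.1583, 0.35]
tool_rot: [[0.117, 0.993, -0.002], [0.993, -0.117, 0.002], [0.001, -0.003, -1.0]]
contact_force: [0.7, -1.2, -2.5]
grip_width: 0.191
gripper_force: 50.0
```

Call:
{"op": "play_rows", "data": {"steps": [[0, 7.5, 0, 0, 0.2, 0, 0], [0, 7.5, 0, 0, 0.1, 0, 0], [0, 4.6, 0, -0.9, 0, 0, 0], [0, 4.6, 0, -0.9, 0, -0.1, 0], [0, 4.6, 0, -0.9, 0, -0.2, 0]]}}

```text
clock: 26.9
tool_pos: [0.6991, 0.1316, 0.3455]
tool_rot: [[0.102, 0.993, 0.057], [0.868, -0.117, 0.482], [0.486, 0.0, -0.874]]
contact_force: [-0.0, 0.2, -3.5]
grip_width: 0.189
gripper_force: 50.0
```

Call:
{"op": "play_rows", "data": {"steps": [[0, 4.6, 0, -0.9, 0, -0.3, 0], [0, 4.6, 0, -0.9, 0, -0.4, 0], [0, 4.6, 0, -0.85, 0, -0.4, 0], [0, 4.6, 0, -0.8, 0, -0.5, 0], [0, 0, 0, 0, 0, 0, 0]]}}

```text
clock: 27.4
tool_pos: [0.6949, 0.0919, 0.3354]
tool_rot: [[0.085, 0.993, 0.085], [0.673, -0.12, 0.73], [0.735, -0.005, -0.678]]
contact_force: [-0.6, -0.6, -2.8]
grip_width: 0.195
gripper_force: 50.0
```

Call:
{"op": "play_rows", "data": {"steps": [[0, 0, 0, 0, 0, 0, 0], [0, 0, 0, 0, 0, 0, 0], [0, 0, 0, 0, 0, 0, 0], [0, 0, 0, 0, 0, 0, 0], [0, 0, 0, 0, 0, 0, 0]]}}

```text
clock: 27.9
tool_pos: [0.6954, 0.0953, 0.3384]
tool_rot: [[0.078, 0.993, 0.085], [0.674, -0.116, 0.73], [0.735, 0.001, -0.678]]
contact_force: [-0.1, 0.1, -2.0]
grip_width: 0.185
gripper_force: 50.0
```

Run:
```python
from h import *
o=get_obs();p=o["tool_pos"];print(p,o["tool_rot"],o["contact_force"])
a,d=grab_frame("side");b,d=grab_frame("top");cv2.imwrite("pics/tip3.png",np.hstack([cv2.resize(a[60:360,60:360],(400,400)),cv2.resize(b[80:280,240:440],(400,400))]))
H=hang(1,.016);print(H)
q=stop+.33*u;q[2]=.37
p,R=ease(H[0],Rt(92.3),13,q,Rt(PSI))
```

```text
[0.6954 0.0953 0.3384] [[ 0.0779  0.9933  0.0854]
 [ 0.674  -0.1156  0.7297]
 [ 0.7346  0.0007 -0.6785]] [-0.1347  0.1387 -1.9573]
(array([ 0.3859, -0.0953,  0.36  ]), array([ 0.3859, -0.0953,  0.235 ]), array([ 0.4659, -0.0921,  0.235 ]), array([ 0.4659, -0.0921,  0.196 ]))
[0.0, 0.0, -0.3, -0.9, -1.0, 0.0, 0]
[0.0, 0.0, -0.6, -1.9, -2.0, 0.1, 0]
[0.0, 0.0, -0.8, -2.3, -2.6, 0.1, 0]
[0.0, 0.0, -0.8, -2.2, -2.5, 0.1, 0]
[0.0, 0.0, -0.8, -2.3, -2.6, 0.1, 0]
[0.0, 0.0, -0.8, -2.1, -2.7, 0.1, 0]
[0.0, 0.0, -0.7, -2.2, -2.7, 0.0, 0]
[0.0, 0.0, -0.8, -2.1, -2.7, 0.1, 0]
[0.0, 0.0, -0.8, -2.1, -2.7, 0.1, 0]
[0.0, 0.0, -0.8, -2.0, -2.7, 0.1, 0]
[0.0, 0.0, -0.8, -2.0, -2.8, 0.1, 0]
[0.0, 0.0, -0.6, -1.6, -2.3, 0.1, 0]
[0.0, 0.0, -0.3, -0.8, -1.1, 0.0, 0]
-- [ 0.3858 -0.0956  0.36  ]
```

View pics/tip3.png

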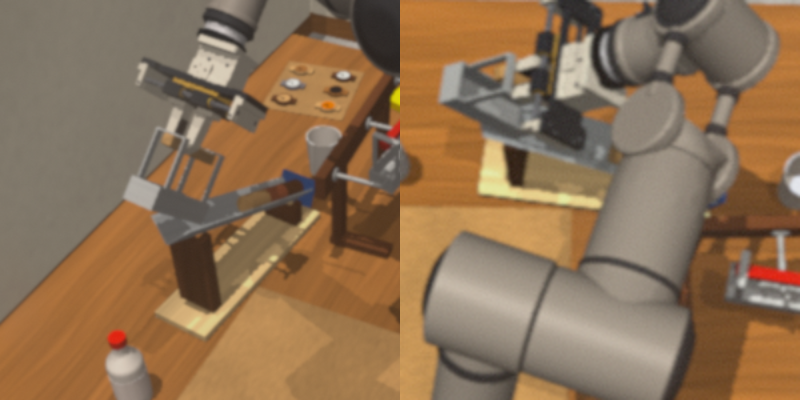

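Call:
{"op": "play_rows", "data": {"steps": [[0, -3.5, 0, 0.4, 0, -0.3, 0], [0, -7, 0, 0.8, 0, -0.3, 0], [0, -8.5, 0, 0.9, 0, -0.2, 0], [0, -8.5, 0, 1, 0, -0.2, 0], [0, -8.5, 0, 0.9, 0, -0.3, 0]]}}

```text
clock: 28.5
tool_pos: [0.6986, 0.1196, 0.3722]
tool_rot: [[0.116, 0.993, 0.026], [0.975, -0.119, 0.189], [0.191, 0.003, -0.982]]
contact_force: [0.5, 1.4, -3.0]
grip_width: 0.188
gripper_force: 50.0
```

Call:
{"op": "play_rows", "data": {"steps": [[0, -7, 0, 0.7, 0, -0.3, 0], [0, -4.2, 0, 0.3, 0, 0, 0], [0, 0, -0.3, -0.9, -1, 0, 0], [0, 0, -0.6, -1.9, -2, 0, 0], [0, 0, -0.8, -2.3, -2.6, 0, 0]]}}

```text
clock: 29.0
tool_pos: [0.638, 0.0852, 0.373]
tool_rot: [[0.085, 0.996, -0.001], [0.996, -0.085, 0.003], [0.003, -0.001, -1.0]]
contact_force: [-0.1, -0.8, -1.4]
grip_width: 0.195
gripper_force: 50.0
```

Call:
{"op": "play_rows", "data": {"steps": [[0, 0, -0.8, -2.2, -2.5, 0, 0], [0, 0, -0.8, -2.3, -2.6, 0, 0], [0, 0, -0.8, -2.1, -2.7, 0, 0], [0, 0, -0.7, -2.2, -2.7, 0, 0], [0, 0, -0.8, -2.1, -2.7, 0, 0]]}}

```text
clock: 29.5
tool_pos: [0.4988, -0.0169, 0.3745]
tool_rot: [[0.018, 1.0, 0.001], [1.0, -0.018, 0.003], [0.003, 0.001, -1.0]]
contact_force: [-0.6, -0.7, -1.8]
grip_width: 0.191
gripper_force: 50.0
```

Call:
{"op": "play_rows", "data": {"steps": [[0, 0, -0.8, -2.1, -2.7, 0, 0], [0, 0, -0.8, -2, -2.7, 0, 0], [0, 0, -0.8, -2, -2.8, 0, 0], [0, 0, -0.6, -1.6, -2.3, 0, 0], [0, 0, 0, 0, 0, 0, 0]]}}

```text
clock: 30.0
tool_pos: [0.3931, -0.0946, 0.3749]
tool_rot: [[-0.031, 1.0, 0.001], [1.0, 0.031, 0.001], [0.001, 0.001, -1.0]]
contact_force: [0.5, 0.6, -1.3]
grip_width: 0.194
gripper_force: 50.0
```

Run:
```python
from h import *
grab_frame("top");o=get_obs();print(o["tool_pos"])
H=hang(1,.019)
plan([(H[0],Rt(92.3),None),(H[1],Rt(92.3),3)])
print(H[2])
```

```text
[ 0.3944 -0.094   0.3748]
-> [ 0.3858 -0.0923  0.36  ] n 1
[0.1, -0.1, -0.5] [0.2, -0.86, 1.48]
-> [ 0.3858 -0.0923  0.235 ] n 3
[0.0, -0.0, -0.0] [-0.0, -0.0, 4.17]
[0.0, -0.0, -0.0] [-0.0, -0.0, 4.16]
[0.0, -0.0, -0.0] [-0.0, -0.0, 4.17]
[ 0.4657 -0.0891  0.235 ]
```

Call:
{"op": "play_rows", "data": {"steps": [[0, 0, -0.5, 0.2, -0.9, 1.5, 0], [0, 0, 0, 0, 0, 4.2, 0], [0, 0, 0, 0, 0, 4.2, 0], [0, 0, 0, 0, 0, 4.1, 0], [0, 0, 0, 0, 0, 0, 0]]}}

```text
clock: 30.55
tool_pos: [0.3837, -0.0898, 0.2301]
tool_rot: [[-0.042, 0.999, -0.009], [0.999, 0.042, 0.007], [0.007, -0.009, -1.0]]
contact_force: [-1.2, 0.2, -1.0]
grip_width: 0.188
gripper_force: 50.0
```

Call:
{"op": "play_rows", "data": {"steps": [[0, 0, 0, 0, 2, 0, 0], [0, 0, 0, 0, 3, 0, 0], [0, 0, 0, 0, 2, 0, 0], [0, 0, 0, 0, 0.8, 0, 0], [0, 0, 0, 0, 0, 0, 0]]}}

```text
clock: 31.05
tool_pos: [0.4653, -0.0883, 0.2352]
tool_rot: [[-0.043, 0.999, 0.002], [0.999, 0.043, 0.002], [0.002, 0.002, -1.0]]
contact_force: [-1.1, 1.1, -2.0]
grip_width: 0.19
gripper_force: 50.0
```

Call:
{"op": "play_rows", "data": {"steps": [[0, 0, 0, 0, 0, 1.5, 0], [0, 0, 0, 0, 0, 1.2, 0], [0, 0, 0, 0, 0, 0.5, 0], [0, 0, 0, 0, 0, 0.1, 0], [0, 0, 0, 0, 0, 0, 0]]}}

```text
clock: 31.55
tool_pos: [0.4632, -0.0879, 0.2034]
tool_rot: [[-0.042, 0.999, 0.001], [0.999, 0.042, 0.002], [0.002, 0.001, -1.0]]
contact_force: [-5.8, 3.0, 10.3]
grip_width: 0.194
gripper_force: 50.0
```

Contact at the same height as before, so I release, lift and back off toward the robot.

Call:
{"op": "play_rows", "data": {"steps": [[0, 0, 0, 0, 0, -0.1, 0], [0, 0, 0, 0, 0, 0, 0.4], [0, 0, 0, 0, 0, 0, 0.4], [0, 0, 0, 0, 0, 0, 0.4], [0, 0, 0, 0, 0, -1.5, 0.4]]}}

```text
clock: 32.05
tool_pos: [0.463, -0.0882, 0.2158]
tool_rot: [[-0.042, 0.999, -0.003], [0.999, 0.042, 0.003], [0.003, -0.003, -1.0]]
contact_force: [0.1, -0.3, 0.3]
grip_width: 0.399
gripper_force: 0.0
```

Call:
{"op": "play_rows", "data": {"steps": [[0, 0, 0, 0, 0, -4.5, 0.4], [0, 0, 0, 0, 0, -5, 0.4], [0, 0, 0, 0, 0, -5, 0.4], [0, 0, 0, 4, -2, -1, 0.4], [0, 0, 0, 4, -2, 0, 0.4]]}}

```text
clock: 32.55
tool_pos: [0.4212, -0.0104, 0.3744]
tool_rot: [[-0.039, 0.999, 0.005], [0.999, 0.039, 0.001], [0.001, 0.005, -1.0]]
contact_force: [0.6, 1.4, -0.3]
grip_width: 0.401
gripper_force: 0.0
```

Call:
{"op": "play_rows", "data": {"steps": [[0, 0, 0, 4.5, 0, 0, 0.4], [0, 0, 0, 4.5, 0, 0, 0.4], [0, 0, 0, 4.5, 0, 0, 0.4], [0, 0, 0, 4.5, 0, 0, 0.4], [0, 0, 0, 4, 0, 0, 0.4]]}}

```text
clock: 33.05
tool_pos: [0.411, 0.2114, 0.3728]
tool_rot: [[-0.042, 0.999, 0.0], [0.999, 0.042, 0.002], [0.002, 0.001, -1.0]]
contact_force: [0.2, -0.0, 0.7]
grip_width: 0.402
gripper_force: 0.0
```

Call:
{"op": "play_rows", "data": {"steps": [[0, 0, 0, 3, 0, 0, 0.4], [0, 0, 0, 0, 0, 0, 0.4], [0, 0, 0, 0, 0, 0, 0.4], [0, 0, 0, 0, 0, 0, 0.4], [0, 0, 0, 0, 0, 0, 0.4]]}}

```text
clock: 33.55
tool_pos: [0.4105, 0.2383, 0.3729]
tool_rot: [[-0.04, 0.999, 0.001], [0.999, 0.04, 0.002], [0.002, 0.001, -1.0]]
contact_force: [1.1, 0.9, -0.1]
grip_width: 0.399
gripper_force: 0.0
```

Run:
```python
from h import *
n1=np.array([-0.7329,-0.2182,0.6443]);n2=np.array([0.6607,-0.3811,0.6467])
f=np.array([.1044,.8998,.4236]);zx=np.array([f[1],-f[0],0]);zx/=np.linalg.norm(zx);zz=np.cross(zx,f)
for k in range(2):
  p,d=grab_frame("top");W=world("top",d);hs=cv2.cvtColor(p,cv2.COLOR_BGR2HSV)
  print("tool",get_obs()["tool_pos"])
  q=W-stop;s=q@f;x=q@zx;z=q@zz
  m=(s>-.01)&(s<.36)&(abs(x)<.03)&(z>.03)&(z<.06)&(d>0)
  print("raised",m.sum(),"s bins(1cm)",np.histogram(s[m],bins=np.arange(0,.37,.02))[0])
  for a in np.arange(.005,.24,.01):
    mm=m&(s>a-.005)&(s<a+.005)
    if mm.sum()>3: 
        c=np.median(hs[mm],0);print(round(a,3),mm.sum(),"x",np.round(np.median(x[mm]),4),"z",np.round(z[mm].max(),4),"hsv",c,end=" | ")
  print()
  for i in SE:
    h=W[(np.hypot(W[...,0]-SE[i][0],W[...,1]-SE[i][1])<.1)&(W[...,2]>.05)&(W[...,0]<.525)]
    t=h[h[:,2]<.18]
    print("hook",i,len(h),"tray z",np.percentile(h[:,2],[1,50,99]),"low part y",np.percentile(t[:,1],[2,50,98]),"z slope",np.polyfit(t[:,1],t[:,2],1))
```

```text
tool [0.4105 0.2383 0.3729]
raised 662 s bins(1cm) [84 58 61 60 66 57 62 62 68 11  3  2  4  6  4  4  1  3]
0.005 59 x -0.005 z 0.0567 hsv [112. 119. 101.] | 0.015 25 x -0.002 z 0.0422 hsv [ 12. 154.  99.] | 0.025 29 x -0.001 z 0.0436 hsv [ 12. 155.  99.] | 0.035 29 x -0.003 z 0.0482 hsv [ 12. 155. 100.] | 0.045 27 x -0.0027 z 0.043 hsv [ 12. 153.  99.] | 0.055 34 x -0.007 z 0.0472 hsv [ 11. 159. 109.] | 0.065 29 x -0.0031 z 0.0461 hsv [ 10. 170. 163.] | 0.075 31 x -0.0044 z 0.0482 hsv [ 10. 170. 169.] | 0.085 38 x -0.0044 z 0.0454 hsv [  9. 169. 163.] | 0.095 28 x -0.0055 z 0.0445 hsv [  9.5 169.5 162.5] | 0.105 30 x -0.0022 z 0.0453 hsv [ 10. 171. 173.] | 0.115 27 x -0.0044 z 0.0449 hsv [ 10. 161. 173.] | 0.125 28 x -0.0038 z 0.0418 hsv [ 17.  136.5 188. ] | 0.135 34 x -0.0026 z 0.0464 hsv [ 17. 137. 193.] | 0.145 33 x -0.004 z 0.0455 hsv [ 17. 136. 191.] | 0.155 29 x -0.0021 z 0.0441 hsv [ 17. 137. 190.] | 0.165 33 x -0.0044 z 0.046 hsv [ 17. 136. 188.] | 0.175 35 x -0.003 z 0.045 hsv [ 17. 136. 177.] | 0.185 11 x -0.0065 z 0.0422 hsv [ 17. 133. 162.] | 
hook 1 1113 tray z [0.1072 
[... 976 characters left out ...]
 0.0443 hsv [ 11.  159.5 170. ] | 0.125 33 x -0.0016 z 0.0441 hsv [ 17. 137. 188.] | 0.135 33 x -0.0049 z 0.0449 hsv [ 17. 137. 192.] | 0.145 32 x -0.0028 z 0.0434 hsv [ 17.  136.5 193.5] | 0.155 32 x -0.0031 z 0.0451 hsv [ 17. 135. 185.] | 0.165 32 x -0.0005 z 0.0439 hsv [ 17. 136. 194.] | 0.175 36 x -0.0025 z 0.0432 hsv [ 17. 136. 172.] | 0.185 7 x 0.0 z 0.041 hsv [ 18. 133. 165.] | 
hook 1 1114 tray z [0.1073 0.1628 0.2289] low part y [-0.183  -0.108  -0.0436] z slope [-0.0045  0.1229]
hook 2 1127 tray z [0.1041 0.1521 0.2331] low part y [-0.3463 -0.2727 -0.1984] z slope [-0.0398  0.1118]
hook 3 982 tray z [0.1064 0.1504 0.2294] low part y [-0.504  -0.4189 -0.3488] z slope [0.0538 0.1442]
```

All three blanks lie end to end from the stop, in the bins 0–60, 60–120 and 120–180 mm. The three trays hang level with undersides about 0.105 m up, so I hand in.

```bash
python3 -c "
from rig import *
print(finish_job())"
```

```text
the job is handed in; nothing more can be done
None
```

I handed the job in: by the last top-camera depth readings, the three blanks (one per tray) lie end to end from the blue stop and the three emptied trays hang on the hooks clear of the bench (a on hook 3, c on hook 2, b on hook 1); the hand-in returned no verdict.

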